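# Hang the loaded toiletry caddy level on its hook

### The job

Hang the toiletry caddy on the arm of the hook stand, threading the arm through whichever hole of its handle makes the loaded caddy hang level, with the handle down in the seat between the two brass collars. The arm's height was set by eye, so go by feel: never force anything against the stand, ease the caddy down and pause while the hook carries it and you still hold it, then let go. Leave it hanging level and still with its three containers standing in it, and everything else on the desk as it is.

Things in the scene. Friction and masses are not known exactly. Their poses are not given: they have to be found in the camera images.
- caddy_holes (a point): Centre of the middle hole in the loose caddy's white handle plate. Axes: z up, y along the row of holes, x through the plate (8 mm thick, both faces alike). Five equal holes, 20 mm across, run through it along x at y = -56, -28, 0, 28, 56 mm, z = 0. The plate spans y +-94 mm and z -11 to +47 mm; it can be pinched across x anywhere along its plain top edge. This point is 111 mm above the caddy's underside.
- caddy_tray (a point): Centre of the floor of the caddy's blue tray, 5 mm above its underside, 106 mm below the middle hole, same axes. Tray 64 x 200 mm, walls 45 mm high; well centres at y = -64, 0, 64 mm, one container in each. Caddy alone 0.22 kg, balanced at y = 0. Loaded, its centre of mass is about 55 mm below the holes: it hangs level only from the hole above it; the next hole leaves it some 25 degrees out.
- jar_mid (a point): Full amber glass cream jar with a brass-coloured lid, 54 mm across, 72 mm high, about 0.30 kg (10 % either way): the heavy one. It stands in one of the three wells, its underside 5 mm above that of the caddy. The point is its centre, 36 mm up; z up.
- mini_bottle_mid (a point): Green plastic travel bottle, nearly empty, 54 mm across, 85 mm high, 0.035 kg, standing in another well. The point is on its axis 42 mm up; z up.
- mini_can_mid (a point): White plastic can, nearly empty, 54 mm across, 80 mm high, 0.035 kg, standing in the remaining well. The point is its centre, 40 mm up; z up.
- hook_seat (a point): Nominal seat on the hook stand's level arm, half-way between two brass collars, 195 mm above the desk. The arm's clamp was set by hand: the arm really is up to 8 mm higher or lower than this point, and that is not measured; sideways and along the arm the point is true. Axes: z up, x along the arm to the post (x = 85 mm), y sideways. The arm is an 8 mm rod; its free end, an 11 mm ball, is at x = -27 mm.
- hook_stand: Fixed steel hook stand, stiff (1 mm too far costs tens of N). Origin on the desk under the post (18 mm thick, 220 mm high; clamp 30 mm); seat at x = -85 mm, same axes. Collars 14 mm across, 5 mm long, leave a 12 mm groove for the 8 mm plate; holes clear them by 3 mm all round. Hung in the groove, a hole's centre is 6 mm below the arm's axis (3 mm if on a collar). Foot 10 mm high, 150 wide.
- glass_mug: Bystander: glass mug, 76 mm across, 95 mm high, handle to its +y; origin at its underside.
- lotion: Bystander: white lotion bottle, 44 mm across, 130 mm high; origin at its underside.
- cream_tube: Bystander: gold cream tube standing on its cap, 42 mm across, 125 mm high; origin at its underside.
- phone: Bystander: black phone lying flat, 150 x 74 x 9 mm, long along x; origin at its underside.
- wipes: Bystander: pale pack, 120 x 200 x 55 mm; origin at its underside.
- soap_box: Bystander: closed soap box, 72 x 107 x 36 mm; origin at its underside.
- marker: Bystander: black marker pen lying on the desk, 14 mm thick, 134 mm long along x; origin at its underside.
Things that resemble listed ones, but are neither listed nor needed, are in the scene too. There is more than one size of the part that bears jar_mid; the job needs the middle-sized.

How it is judged:
On the way, in this order (a step that is already met when the one before it is completed fails the run):
1. the caddy is lifted off the desk (height (world z) of caddy_holes above 0.15 m and contact force between the fingers and caddy above 1 N), for 0.2 s.
2. with the arm through a hole and the handle in the seat, the hook carries the caddy (over 3.5 N) while it is still held (x of caddy_holes in the frame of hook_seat between -0.003 and 0.003 m and z of caddy_holes in the frame of hook_seat between -0.018 and 0.005 m and y of caddy_holes in the frame of hook_seat between -0.065 and 0.065 m and contact force between caddy and hook_stand above 3.5 N and contact force between the fingers and caddy above 1 N), for 0.4 s.
At the end, for the whole second after the job is handed in: Caddy hangs free of the fingers, the arm through a hole, plate within 3 mm of the seat along the arm (between the collars), hole row 18 mm below to 5 mm above the nominal seat, upright axis within 0.10 rad of vertical, slower than 0.06 m/s; the three containers stand on its floor within 0.25 rad (x of caddy_holes in the frame of hook_seat between -0.003 and 0.003 m and z of caddy_holes in the frame of hook_seat between -0.018 and 0.005 m and y of caddy_holes in the frame of hook_seat between -0.065 and 0.065 m and angle between caddy_holes's own z axis and vertical below 0.1 rad and contact force between caddy and hook_stand above 1.5 N and contact force between the fingers and caddy below 0.05 N and linear speed of caddy below 0.06 m/s and angle between each of jar_mid, mini_bottle_mid, mini_can_mid's own z axis and vertical below 0.25 rad and z of jar_mid in the frame of caddy_holes between -0.076 and -0.062 m and z of mini_bottle_mid in the frame of caddy_holes between -0.07 and -0.056 m and z of mini_can_mid in the frame of caddy_holes between -0.072 and -0.058 m); the robot touches nothing.
It fails at once if the caddy is forced against the stand with more than 20 N (contact force between caddy and hook_stand above 20 N).
It fails at once if the robot presses on the stand with more than 20 N (contact force between any of the arm, the fingers and hook_stand above 20 N).
It fails at once if a bystander on the desk is moved by more than 15 mm (distance of any of glass_mug, lotion, cream_tube, phone, wipes, soap_box, marker from where it was at the start of the episode above 0.015 m).
It also fails if it takes over 72 s, if anything falls off the work surface, if the arm or the gripper's body presses on something with over 40 N, if the wrist force passes 120 N, or if a joint passes its speed limit or range.

### The arm

A 6-joint arm with a two-finger parallel gripper is mounted at the origin on the work surface. World frame = base frame: x ahead of the robot, y to its left, z up, the work surface at z = 0. Lengths are in m, angles in rad, forces in N, time in s.
With the tool pointing down it reaches from about 0.325 to 0.9 m from the base axis. Payload 6.1 kg.
Tool frame: the origin (TCP) lies at the very end of the fingers, on their centre line; the grasp point (between the pads) lies 19 mm behind it (arm.hold_point_z is the distance from the TCP to the grasp point, in m); z points along the fingers, x is the direction in which the jaws open and shut, and the axes are right-handed (so a half turn about z gives the same grasp; the last joint's range is limited). The gripper opens to 87 mm and grips with 3 to 60 N. Pads are 19 mm wide; open, the fingers measure 117 mm over their backs; the gripper's body (75 mm by 190 mm) begins 51 mm behind the grasp point.
Start: joints at [1.079, 0.22, 1.526, -0, 1.395, -0.126], TCP at [0.224, 0.584, 0.223] pointing down, gripper open.
Joint ranges: [-2.98, 2.98], [-0.91, 2.08], [0.09, 2.57], [-1.24, 4.39], [0.2, 2.65], [-2.68, 2.68]. Speed limits (rad/s): [2.57, 2.57, 3.01, 3.14, 3.14, 3.14].

### API

Orientations are given as [roll, pitch, yaw] about the fixed x, y, z axes, in that order (R = Rz(yaw) Ry(pitch) Rx(roll)).
In Python, from station import arm gives the robot as it stands. The module is installed in compiled form; this text tells all that it offers.
- The arm moves only by the tool send_rows, never from a script. Its argument "targets" is a list of rows, each a list of 5 numbers: the opening, from 0 (shut) to 1 (fully open), then the shift along the world's x, y, z in m, then the turn about the world's z in rad. In form: [[grip, tx, ty, tz, roll], ...]. A call has exactly 10 rows; each row is the pose to reach, as a shift and turn from the pose commanded when the call began; what a row does not reach only later rows make up. A row lasts 1/10 s, in which the tool goes at most 50 mm and 8.59 degrees, less where a joint would pass 70% of its speed; a pose out of reach is approached as far as the arm can. A call with a gripper value outside its range is refused whole. The fingers move at their own pace and stop on an object; "newtons" is the grip in N (left out, the last holds). Time passes only in rows, so rows that repeat a pose let the fingers close, or fill a call up. It gives the time, the measured TCP pose, the force and the opening at its end, in the units of the state.
- arm.get_obs(): the state, without advancing time (a new reading comes with each control period).
- arm.capture(name): name is "scene" or "top" or "wrist"; returns a dict with "img" (420x560x3 uint8, blue, green, red), "camera_matrix" (3x3 intrinsics, pixels), "k1" (the pictures are not rectified: a ray, as slopes to the right and down, at radius r is drawn at 1 + k1 r^2 times it, then the intrinsics apply), "rvec" (rotation vector, rad) and "tvec" (3), from world to camera coordinates, as OpenCV has them; the wrist camera has in their place "mount" (4x4, takes a point from camera to tool coordinates, whose origin is the TCP and whose axes are the tool frame's). Camera axes: x right, y down, z forward; pixel columns grow to the right and rows downward; lengths in m; the calibration is good to about 2 mm. A picture is of the moment at which its call begins: read the wrist's pose just before it. There is no depth.
- arm.hand_in(): hands the job in, once; it reports no verdict.
The state is a dict: "t": time; "joint_pos": joint angles; "dq": joint speeds; "effort": joint torques, N m; "eef_pos": TCP position; "eef_rot": TCP orientation; "wrist_force": force on the tool from outside, world axes, zero at the start; "moment": the same for the moment, N m; "opening": finger opening in m.
Only numpy, scipy, OpenCV 4.12 (cv2) and the standard library are available. Lean on these libraries where they do the work, as an engineer would, in place of code of your own. Each camera call takes 0.05 s, during which the arm holds its last target.

## Working session

There is one attempt and no reset: what is moved stays moved. The work goes in short steps, Python scripts to look and compute and a tool call to move; the robot and the scene stay as the last step left them, time stands still between calls to the robot, and variables do not carry over. Pictures are saved under pics/ and viewed, and the job is handed in when it is done.

Besides the shell and the picture viewer there is one more tool, called after "Call:" by a JSON object that holds its "api" and its "payload", one argument or row to a line. send_rows: Moves the arm, as the interface text tells. Its arguments: {"type":"object","properties":{"targets":{"type":"array"},"newtons":{"type":"number"}},"required":["targets"]}

```bash
mkdir -p pics; ls; python3 - <<'E'
from station import arm
import cv2,numpy as np,pickle
o=arm.get_obs();print({k:np.round(v,3) for k,v in o.items()}, arm.hold_point_z)
D={}
for n in ["scene","top","wrist"]:
    c=arm.capture(n);D[n]=c;cv2.imwrite(f"pics/a_{n}.png",c["img"]);print(n,{k:np.round(v,4).tolist() for k,v in c.items() if k!="img"})
pickle.dump((o,D),open("a.pkl","wb"))
E
```

```text
pics
{'t': np.float64(0.0), 'joint_pos': array([ 1.079,  0.221,  1.528, -0.   ,  1.395, -0.126]), 'dq': array([-0.   ,  0.001, -0.   ,  0.001,  0.   ,  0.002]), 'effort': array([-1.0000e-03, -4.9463e+01, -3.8737e+01,  7.0000e-02,  5.7000e-02,
       -0.0000e+00]), 'eef_pos': array([0.223, 0.583, 0.221]), 'eef_rot': array([-3.141e+00,  2.000e-03,  1.205e+00]), 'wrist_force': array([-0.196,  0.05 , -0.233]), 'moment': array([-0.003, -0.015, -0.019]), 'opening': np.float64(0.087)} 0.0187
scene {'camera_matrix': [[434.5504, 0.0, 265.998], [0.0, 434.5504, 206.2996], [0.0, 0.0, 1.0]], 'k1': -0.1303, 'rvec': [0.9589, 2.6165, -0.8767], 'tvec': [0.3981, -0.2074, 1.4471]}
top {'camera_matrix': [[514.0495, 0.0, 277.3717], [0.0, 514.0495, 219.4655], [0.0, 0.0, 1.0]], 'k1': -0.0775, 'rvec': [2.0171, -2.2105, 0.2402], 'tvec': [0.0711, 0.5533, 1.4315]}
wrist {'camera_matrix': [[364.3622, 0.0, 279.928], [0.0, 364.3622, 209.0068], [0.0, 0.0, 1.0]], 'k1': -0.0325, 'mount': [[1.0, -0.0, 0.0006, 0.0003], [-0.0002, 0.9534, 0.3017, -0.0836], [-0.0006, -0.3017, 0.9534, -0.163], [0.0, 0.0, 0.0, 1.0]]}
```

View pics/a_scene.png

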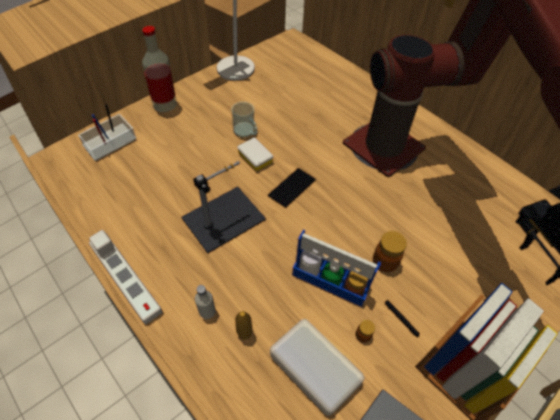

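View pics/a_top.png

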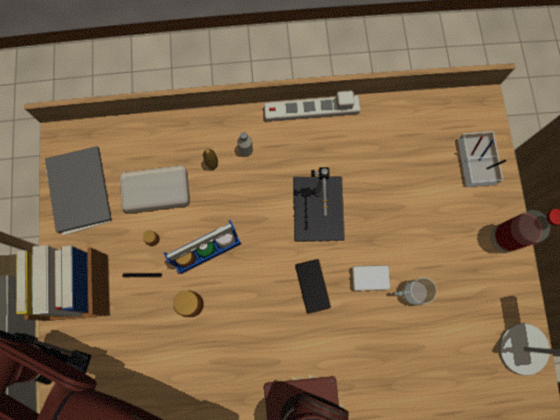

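View pics/a_wrist.png

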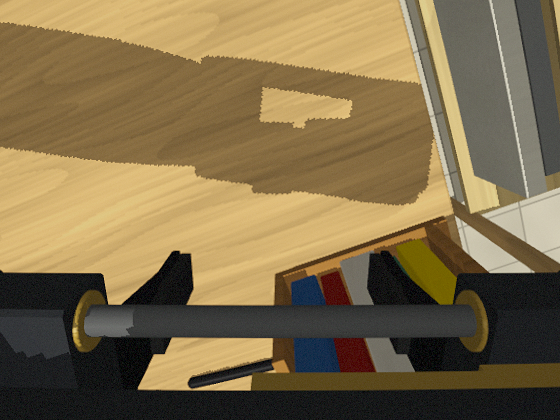

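Candidates for the jar_mid/caddy: an amber jar in the caddy at scene (357,283), a large jar at (390,250) and a small jar at (366,330). I'm taking the jar in the caddy's end well. The stand's arm is at scene (222,172). I'll check both in close crops.

```bash
python3 - <<'E'
import cv2,pickle,numpy as np
o,D=pickle.load(open("a.pkl","rb"))
s=D["scene"]["img"];t=D["top"]["img"]
a=cv2.resize(s[220:310,280:400],None,fx=5,fy=5,interpolation=cv2.INTER_CUBIC)
cv2.imwrite("pics/b1.png",a)
cv2.imwrite("pics/b2.png",cv2.resize(t[215:280,155:250],None,fx=7,fy=7,interpolation=cv2.INTER_CUBIC))
cv2.imwrite("pics/b3.png",cv2.resize(s[145:255,170:280],None,fx=5,fy=5,interpolation=cv2.INTER_CUBIC))
cv2.imwrite("pics/b4.png",cv2.resize(t[155:250,280:360],None,fx=6,fy=6,interpolation=cv2.INTER_CUBIC))
E
```

```text
(no output)
```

View pics/b1.png

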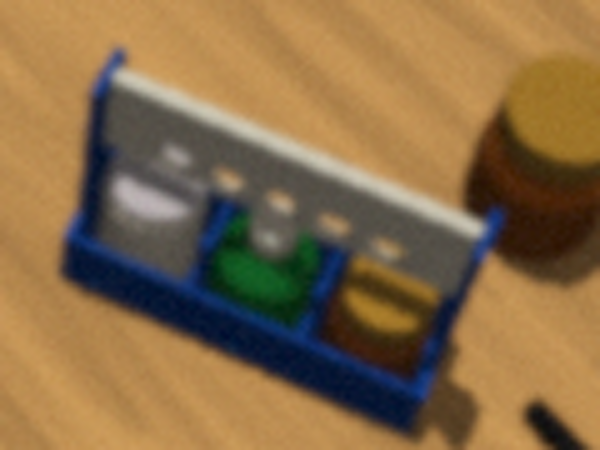

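View pics/b2.png

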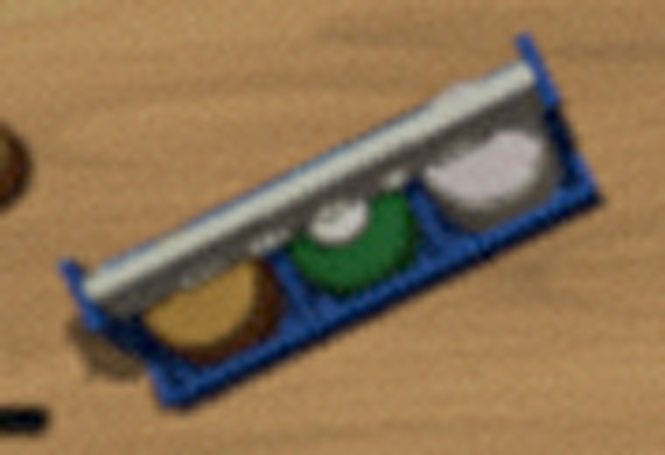

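View pics/b3.png

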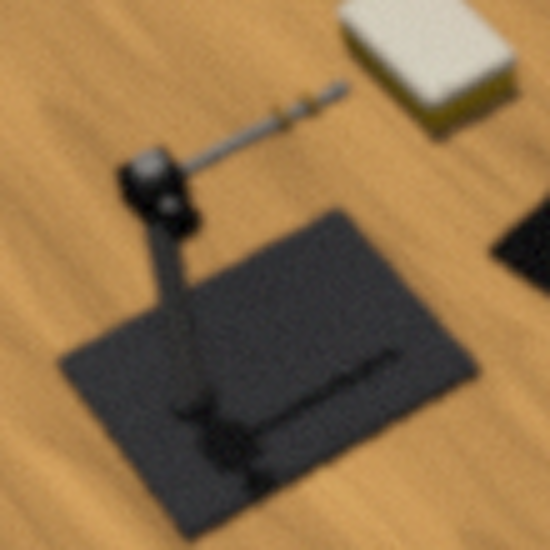

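View pics/b4.png

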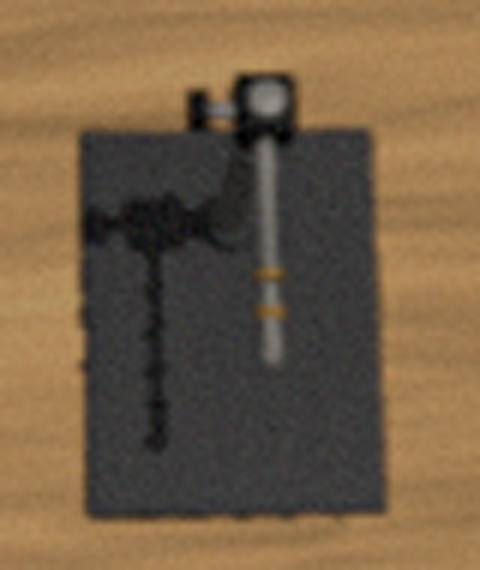

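The jar in the caddy is the amber, brass-lidded one, in the end well at scene (357,283) and top (184,258). Green is in the middle and white at the other end, so the right hole is the 28 mm one on the jar side. Next I'll locate things from these two views.

```bash
cat > h.py <<'E'
import numpy as np,cv2
from scipy.spatial.transform import Rotation as R
def pose(c,o=None):
    """returns Rcw, C(world cam centre)"""
    if "mount" in c:
        T=np.eye(4);T[:3,:3]=R.from_euler("xyz",o["eef_rot"]).as_matrix();T[:3,3]=o["eef_pos"]
        W=T@c["mount"];return W[:3,:3].T,W[:3,3]
    Rc=cv2.Rodrigues(np.array(c["rvec"],float))[0];return Rc,-Rc.T@np.array(c["tvec"]).ravel()
def ray(c,px,o=None):
    Rc,C=pose(c,o)
    u=cv2.undistortPoints(np.array(px,float).reshape(-1,1,2),np.array(c["camera_matrix"]),np.array([c["k1"],0,0,0.]),None,None,None) if 0 else cv2.undistortPointsIter(np.array(px,float).reshape(-1,1,2),np.array(c["camera_matrix"]),np.array([c["k1"],0,0,0.]),np.eye(3),np.eye(3),(3,50,1e-12))
    d=np.c_[u.reshape(-1,2),np.ones(len(u))]@Rc
    return C,d/np.linalg.norm(d,axis=1)[:,None]
def atz(c,px,z,o=None):
    C,d=ray(c,px,o);return C+d*((z-C[2])/d[:,2])[:,None]
def tri(L):
    """L: list of (C,d)"""
    A=np.zeros((3,3));b=np.zeros(3)
    for C,d in L:
        P=np.eye(3)-np.outer(d,d);A+=P;b+=P@C
    x=np.linalg.solve(A,b);return x,[1e3*np.linalg.norm((np.eye(3)-np.outer(d,d))@(x-C)) for C,d in L]
def proj(c,X,o=None):
    Rc,C=pose(c,o);X=np.atleast_2d(X).astype(float)
    return cv2.projectPoints(X,cv2.Rodrigues(Rc)[0],-Rc@C,np.array(c["camera_matrix"]),np.array([c["k1"],0,0,0.]))[0].reshape(-1,2)
E
python3 - <<'E'
from h import *
import pickle
np.set_printoptions(precision=4,suppress=True)
o,D=pickle.load(open("a.pkl","rb"));s,t=D["scene"],D["top"]
f=lambda p,k,off:np.array(p)/k+np.array(off)
P=atz(t,[f((90,285),7,(155,215)),f((528,72),7,(155,215))],.158);print("plate top ends",P,np.linalg.norm(P[0]-P[1]),P.mean(0))
P=atz(s,[f((118,75),5,(280,220)),f((485,230),5,(280,220))],.158);print("scene",P,np.linalg.norm(P[0]-P[1]),P.mean(0))
# arm: ball, collars, top and scene
for n,a,b in [("ball",(273,358),(343,88)),("c1",(271,312),(309,101)),("c2",(270,273),(280,117))]:
    r1=ray(t,f(a,6,(280,155)));r2=ray(s,f(b,5,(170,145)))
    print(n,tri([(r1[0],r1[1][0]),(r2[0],r2[1][0])]), "top z.195",atz(t,f(a,6,(280,155)),.195))
print("foot",atz(t,[f(q,6,(280,155)) for q in [(82,132),(370,130),(385,510),(90,515)]],.01))
print("posttop",atz(t,f((268,98),6,(280,155)),.22))
E
```

```text
plate top ends [[0.4642 0.3228 0.158 ]
 [0.5318 0.1501 0.158 ]] 0.18539307866976865 [0.498  0.2365 0.158 ]
scene [[0.5362 0.1562 0.158 ]
 [0.4656 0.3284 0.158 ]] 0.18616638710861316 [0.5009 0.2423 0.158 ]
ball (array([ 0.5293, -0.1035,  0.1938]), [np.float64(0.8789967671853858), np.float64(0.8789967671854088)]) top z.195 [[ 0.5297 -0.104   0.195 ]]
c1 (array([ 0.5498, -0.1049,  0.1967]), [np.float64(0.36904345440169817), np.float64(0.3690434544016814)]) top z.195 [[ 0.5504 -0.1054  0.195 ]]
c2 (array([ 0.5676, -0.1065,  0.1958]), [np.float64(0.4467076142996716), np.float64(0.446707614299736)]) top z.195 [[ 0.5681 -0.107   0.195 ]]
foot [[ 0.6955 -0.0427  0.01  ]
 [ 0.6834 -0.1891  0.01  ]
 [ 0.4876 -0.1732  0.01  ]
 [ 0.4985 -0.0272  0.01  ]]
posttop [[ 0.6409 -0.1119  0.22  ]]
```

Call:
{"api": "send_rows", "payload": {
  "targets": [
    [1,0,0,0.05,0],
    [1,0,0,0.097,-0.1],
    [1,0.03,-0.04,0.097,-0.2],
    [1,0.06,-0.08,0.097,-0.3],
    [1,0.09,-0.12,0.097,-0.4],
    [1,0.12,-0.16,0.097,-0.5],
    [1,0.15,-0.2,0.097,-0.6],
    [1,0.18,-0.24,0.097,-0.7],
    [1,0.21,-0.28,0.097,-0.825],
    [1,0.24,-0.32,0.097,-0.825]
  ]
}}

```text
t: 1.15
eef_pos: [0.4643, 0.2618, 0.3194]
eef_rot: [-3.142, -0.0, 0.377]
wrist_force: [0.6, -0.6, 0.5]
opening: 0.0872
```

Call:
{"api": "send_rows", "payload": {
  "targets": [
    [1,0.03,-0.045,0,0],
    [1,0.05,-0.07,0,0],
    [1,0.063,-0.094,0,0],
    [1,0.063,-0.094,0,0],
    [1,0.063,-0.094,0,0],
    [1,0.063,-0.094,0,0],
    [1,0.063,-0.094,0,0],
    [1,0.063,-0.094,0,0],
    [1,0.063,-0.094,0,0],
    [1,0.063,-0.094,0,0]
  ]
}}

```text
t: 2.15
eef_pos: [0.5264, 0.1701, 0.3196]
eef_rot: [-3.142, -0.0, 0.381]
wrist_force: [0.5, 0.2, 0.2]
opening: 0.0868
```

```bash
cat > cap.py <<'E'
import sys,pickle,cv2,numpy as np
from station import arm
o=arm.get_obs();c=arm.capture("wrist");n=sys.argv[1]
pickle.dump((o,c),open(n+".pkl","wb"));cv2.imwrite(f"pics/{n}.png",c["img"])
print({k:np.round(o[k],4) for k in ["t","joint_pos","eef_pos","eef_rot","wrist_force","opening"]})
E
python3 cap.py w1
```

```text
{'t': np.float64(2.15), 'joint_pos': array([ 1.6990e-01,  1.5000e-03,  1.5839e+00,  1.0000e-04,  1.5560e+00,
       -2.1090e-01]), 'eef_pos': array([0.5264, 0.1701, 0.3196]), 'eef_rot': array([-3.1416e+00, -1.0000e-04,  3.8080e-01]), 'wrist_force': array([0.4878, 0.1764, 0.1717]), 'opening': np.float64(0.0868)}
```

View pics/w1.png

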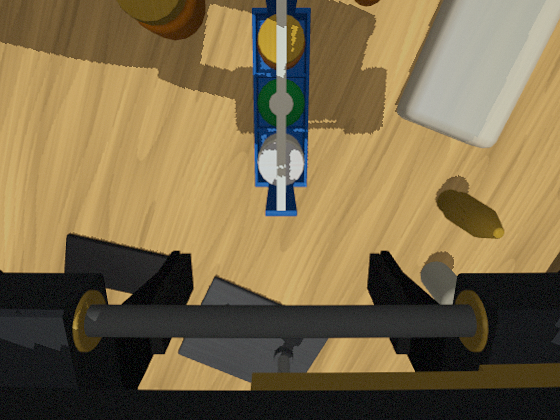

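The wrist view shows the caddy edge-on, with the plate strip near column 281 from row 0 to about 210. Jar is at (280,42), green at (281,103), white can at (281,160).

```bash
python3 - <<'E'
import cv2,pickle
o,c=pickle.load(open("w1.pkl","rb"))
i=c["img"]
cv2.imwrite("pics/w1c.png",cv2.resize(i[0:70,245:320],None,fx=8,fy=8,interpolation=cv2.INTER_NEAREST))
cv2.imwrite("pics/w1d.png",cv2.resize(i[155:225,245:320],None,fx=8,fy=8,interpolation=cv2.INTER_NEAREST))
E
```

```text
(no output)
```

View pics/w1c.png

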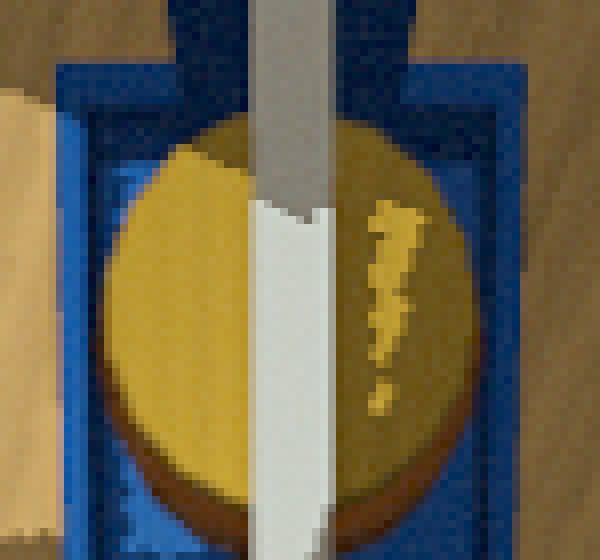

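View pics/w1d.png

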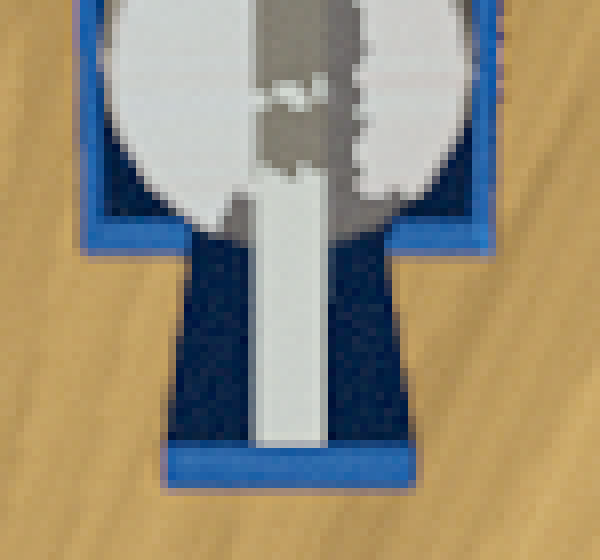

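```bash
python3 - <<'E'
from h import *
import pickle
np.set_printoptions(precision=4,suppress=True)
o,c=pickle.load(open("w1.pkl","rb"))
e=atz(c,[(280.9,210.3),(280.9,30)],.158,o);print(e)
d=e[1]-e[0];ang=np.arctan2(d[1],d[0]);print("y axis ang-90",ang-np.pi/2)
u=d/np.linalg.norm(d);print("centre from end",e[0]+.094*u)
w=atz(c,[(280.9,7.75),(280.9,186.5)],.045,o);print(w,np.linalg.norm(w[0]-w[1]),w.mean(0))
print("h28",e[0]+.122*u)
j=atz(c,[(282,40)],.077,o);print("jar",j, (j[0]-(e[0]+.094*u))@u)
print(o["eef_pos"])
E
```

```text
[[0.5349 0.1518 0.158 ]
 [0.4775 0.2949 0.158 ]]
y axis ang-90 0.3817360893511834
centre from end [0.4999 0.239  0.158 ]
[[0.463  0.3319 0.045 ]
 [0.5372 0.1471 0.045 ]] 0.1991635655401343 [0.5001 0.2395 0.045 ]
h28 [0.4894 0.265  0.158 ]
jar [[0.4776 0.2983 0.077 ]] 0.06329026842248052
[0.5264 0.1701 0.3196]
```

Call:
{"api": "send_rows", "payload": {
  "targets": [
    [1,0.003,-0.03,0,-0.1],
    [1,0.006,-0.065,0,-0.2],
    [1,0.01,-0.105,0,-0.3],
    [1,0.013,-0.145,0,-0.4],
    [1,0.018,-0.19,-0.01,-0.46],
    [1,0.021,-0.225,-0.02,-0.46],
    [1,0.023,-0.245,-0.03,-0.46],
    [1,0.023,-0.245,-0.03,-0.46],
    [1,0.023,-0.245,-0.03,-0.46],
    [1,0.023,-0.245,-0.03,-0.46]
  ]
}}

```text
t: 3.2
eef_pos: [0.5498, -0.0745, 0.2902]
eef_rot: [-3.141, -0.001, -0.079]
wrist_force: [0.5, 0.7, 0.6]
opening: 0.0871
```

```bash
python3 cap.py w2
```

```text
{'t': np.float64(3.2), 'joint_pos': array([-2.7700e-01,  1.4900e-02,  1.6245e+00,  4.0000e-04,  1.5015e+00,
       -1.9800e-01]), 'eef_pos': array([ 0.5498, -0.0745,  0.2902]), 'eef_rot': array([-3.1414e+00, -8.0000e-04, -7.9100e-02]), 'wrist_force': array([0.466, 0.715, 0.568]), 'opening': np.float64(0.0871)}
```

Call:
{"api": "send_rows", "payload": {
  "targets": [
    [1,0,-0.03,0,0],
    [1,0,-0.07,0,0],
    [1,0,-0.11,0,0],
    [1,0,-0.14,0,0],
    [1,0,-0.155,0,0],
    [1,0,-0.16,0,0],
    [1,0,-0.16,0,0],
    [1,0,-0.16,0,0],
    [1,0,-0.16,0,0],
    [1,0,-0.16,0,0]
  ]
}}

```text
t: 4.25
eef_pos: [0.5498, -0.2343, 0.2897]
eef_rot: [-3.142, -0.0, -0.079]
wrist_force: [1.2, -0.7, -0.2]
opening: 0.0868
```

```bash
python3 cap.py w3
```

```text
{'t': np.float64(4.25), 'joint_pos': array([-5.3490e-01,  1.1970e-01,  1.5152e+00,  2.0000e-04,  1.5065e+00,
       -4.5620e-01]), 'eef_pos': array([ 0.5498, -0.2343,  0.2897]), 'eef_rot': array([-3.1415e+00, -2.0000e-04, -7.8600e-02]), 'wrist_force': array([ 1.1665, -0.6717, -0.1612]), 'opening': np.float64(0.0868)}
```

View pics/w2.png

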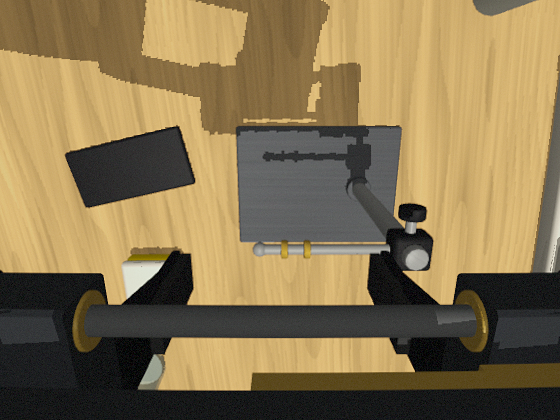

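View pics/w3.png

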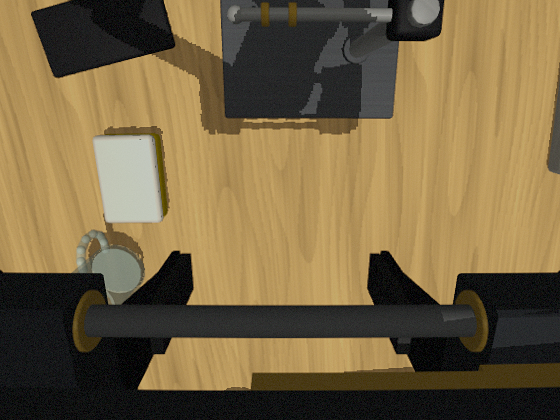

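Both views show the arm clearly. In w2 the ball is at (260,249) and the collars at (284,249) and (307,249). In w3 the ball is at (233,14) and the collars at (265,14) and (292,14). I'll zoom in for sub-pixel positions.

```bash
python3 - <<'E'
import cv2,pickle
for n,(r0,r1,c0,c1) in {"w2":(225,275,245,345),"w3":(0,50,220,320)}.items():
    o,c=pickle.load(open(n+".pkl","rb"))
    cv2.imwrite(f"pics/{n}c.png",cv2.resize(c["img"][r0:r1,c0:c1],None,fx=8,fy=8,interpolation=cv2.INTER_NEAREST))
E
```

```text
(no output)
```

View pics/w2c.png

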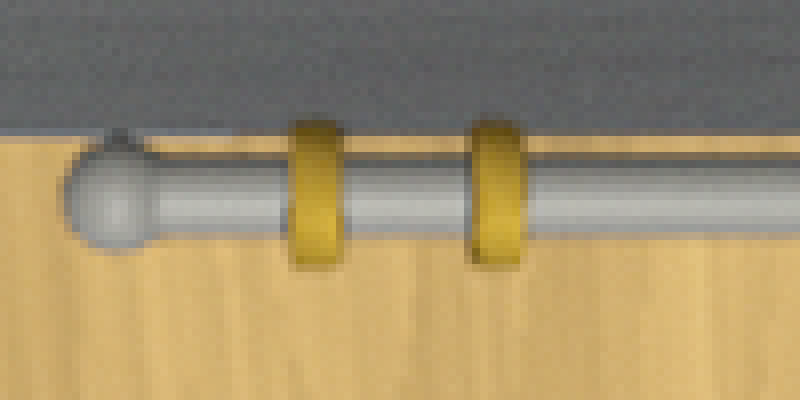

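View pics/w3c.png

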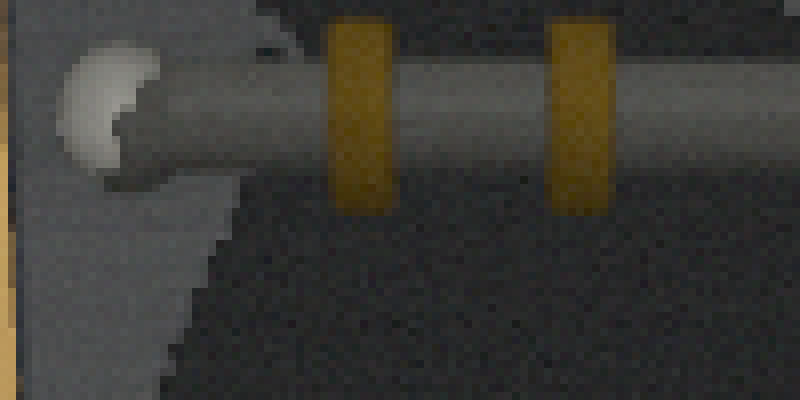

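```bash
python3 - <<'E'
import cv2,pickle
for n,(r0,r1,c0,c1) in {"w2":(225,260,228,258),"w3":(100,135,212,242)}.items():
    o,c=pickle.load(open(n+".pkl","rb"))
    cv2.imwrite(f"pics/{n}f.png",cv2.resize(c["img"][r0:r1,c0:c1],None,fx=8,fy=8,interpolation=cv2.INTER_NEAREST))
from h import *
np.set_printoptions(precision=4,suppress=True)
o2,c2=pickle.load(open("w2.pkl","rb"));o3,c3=pickle.load(open("w3.pkl","rb"))
for n,a,b in [("ball",(112,191),(114,116)),("c1",(316,195),(361,116)),("c2",(499,195),(582,116))]:
    a=np.array(a)/8+(244.5,224.5);b=np.array(b)/8+(219.5,-.5)
    C,d=ray(c2,a,o2);E,e=ray(c3,b,o3);print(n,tri([(C,d[0]),(E,e[0])]))
E
```

```text
ball (array([ 0.5314, -0.1003,  0.2005]), [np.float64(0.15284080820711615), np.float64(0.15284080820730409)])
c1 (array([ 0.5506, -0.102 ,  0.2011]), [np.float64(0.07125122573828863), np.float64(0.07125122573845558)])
c2 (array([ 0.5678, -0.1034,  0.2011]), [np.float64(0.04286247524796352), np.float64(0.04286247524797052)])
```

View pics/w2f.png

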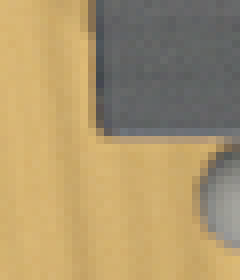

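View pics/w3f.png

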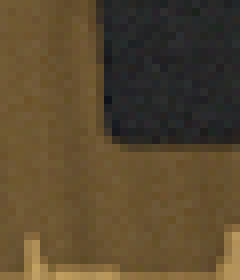

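```bash
python3 - <<'E'
import pickle
from h import *
np.set_printoptions(precision=4,suppress=True)
o2,c2=pickle.load(open("w2.pkl","rb"));o3,c3=pickle.load(open("w3.pkl","rb"))
C,d=ray(c2,(239.8,241.),o2);E,e=ray(c3,(224.5,117.4),o3);print(tri([(C,d[0]),(E,e[0])]))
o,c=pickle.load(open("w1.pkl","rb"))
# seat along arm
c1=np.array([.5506,-.1020]);q=np.array([.5678,-.1034]);b=np.array([.5314,-.1003]);m=(c1+q)/2;print(m,np.arctan2(*(q-b)[::-1]),np.linalg.norm(m-b))
E
```

```text
(array([ 0.4887, -0.172 ,  0.0058]), [np.float64(0.32228361883402645), np.float64(0.3222836188340681)])
[ 0.5592 -0.1027] -0.08495982501883062 0.027903404810166024
```

```bash
python3 - <<'E'
import pickle
from h import *
np.set_printoptions(precision=2,suppress=True)
for n in ["w2","w3"]:
    o,c=pickle.load(open(n+".pkl","rb"))
    for z in (.195,.199,.201,.203,.205):
        u=np.array([np.cos(-.083),np.sin(-.083),0]);v=np.array([-u[1],u[0],0])
        res=[]
        for x in (-.0085,.0085):
            p=np.array([.5592,-.1027,z])+x*u
            th=np.linspace(0,2*np.pi,200)
            ring=p+.007*(np.cos(th)[:,None]*v+np.sin(th)[:,None]*np.array([0,0,1]))
            q=proj(c,ring,o);res+= [q[:,1].min(),q[:,1].max(),q[:,0].mean()]
        print(n,z,np.array(res), res[1]-res[0], res[5]-res[2])
E
```

```text
w2 0.195 [236.51 254.83 283.98 236.58 254.9  306.12] 18.321295312478128 22.142929440943874
w2 0.199 [238.48 257.06 284.04 238.54 257.12 306.49] 18.582985409922372 22.448331154097616
w2 0.201 [239.48 258.2  284.07 239.55 258.26 306.68] 18.716603504293914 22.60419453748318
w2 0.203 [240.5  259.35 284.1  240.56 259.41 306.87] 18.852375728950136 22.762224539603267
w2 0.205 [241.53 260.52 284.14 241.6  260.58 307.06] 18.990787429038505 22.922466371385667
w3 0.195 [  3.61  27.93 265.29   3.74  28.06 291.84] 24.326435360615733 26.545895668775756
w3 0.199 [  2.08  26.84 265.06   2.22  26.97 292.04] 24.76361659438271 26.98795871427592
w3 0.201 [  1.3   26.28 264.93   1.43  26.42 292.15] 24.98808814477985 27.214550061285138
w3 0.203 [  0.5   25.72 264.81   0.64  25.85 292.25] 25.2166208107665 27.444973136052454
w3 0.205 [ -0.31  25.14 264.68  -0.17  25.27 292.36] 25.44932468015 27.67932581297316
```

Call:
{"api": "send_rows", "payload": {
  "targets": [
    [1,-0.005,0.03,0.02,0.03],
    [1,-0.01,0.075,0.02,0.08],
    [1,-0.016,0.123,0.02,0.13],
    [1,-0.022,0.171,0.02,0.18],
    [1,-0.028,0.219,0.02,0.23],
    [1,-0.034,0.267,0.02,0.28],
    [1,-0.04,0.315,0.01,0.33],
    [1,-0.046,0.363,0,0.38],
    [1,-0.052,0.411,-0.02,0.43],
    [1,-0.057,0.457,-0.04,0.46]
  ]
}}

```text
t: 5.3
eef_pos: [0.4924, 0.2215, 0.2509]
eef_rot: [3.141, -0.002, 0.382]
wrist_force: [0.9, 0.4, -0.2]
opening: 0.0873
```

Call:
{"api": "send_rows", "payload": {
  "targets": [
    [1,-0.003,0.035,0,0],
    [1,-0.0034,0.043,-0.01,0],
    [1,-0.0034,0.043,-0.03,0],
    [1,-0.0034,0.043,-0.03,0],
    [1,-0.0034,0.043,-0.03,0],
    [1,-0.0034,0.043,-0.03,0],
    [1,-0.0034,0.043,-0.03,0],
    [1,-0.0034,0.043,-0.03,0],
    [1,-0.0034,0.043,-0.03,0],
    [1,-0.0034,0.043,-0.03,0]
  ]
}}

```text
t: 6.3
eef_pos: [0.4896, 0.262, 0.2209]
eef_rot: [3.142, -0.0, 0.38]
wrist_force: [-0.1, -0.3, -0.9]
opening: 0.0868
```

```bash
python3 cap.py w4
```

```text
{'t': np.float64(6.3), 'joint_pos': array([ 0.3494,  0.0552,  1.7125,  0.    ,  1.3735, -0.0304]), 'eef_pos': array([0.4896, 0.262 , 0.2209]), 'eef_rot': array([ 3.1416e+00, -4.0000e-04,  3.7980e-01]), 'wrist_force': array([-0.1437, -0.2868, -0.9309]), 'opening': np.float64(0.0868)}
```

View pics/w4.png

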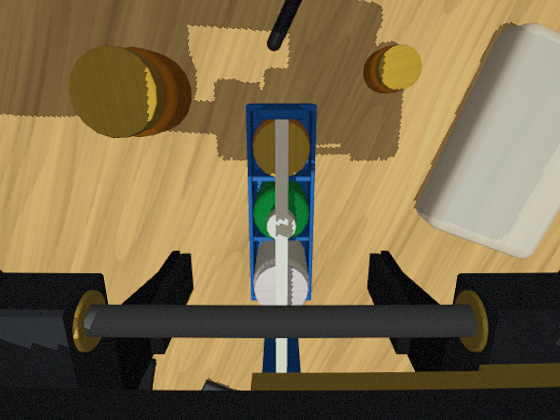

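The wrist view now shows the plate's jar end at (281,119), with the strip centred on column 281 between the open fingers. I'll recheck the hole position from that end.

```bash
python3 - <<'E'
import pickle
from h import *
np.set_printoptions(precision=4,suppress=True)
o,c=pickle.load(open("w4.pkl","rb"))
i=c["img"].astype(int);print(i[112:126,281].sum(1)); print(i[135,270:294].sum(1)); print(i[235,270:294].sum(1))
cv2.imwrite("pics/w4c.png",cv2.resize(c["img"][95:165,240:320],None,fx=8,fy=8,interpolation=cv2.INTER_NEAREST))
P=atz(c,[(281,119),(281,240)],.158,o);u=(P[0]-P[1])/np.linalg.norm(P[0]-P[1]);print(P,np.arctan2(u[1],u[0])-np.pi/2,P[0]-.066*u)
E
```

```text
[183 152 158 157 170 146 153 290 400 395 390 391 393 395]
[233 238 221 210 244 357 389 401 391 384 394 400 385 393 389 396 395 398
 317 209 228 230 233 220]
[505 614 640 631 634 552 400 485 611 647 596 555 466 376 369 377 382 440
 421 389 371 406 316  79]
[[0.4646 0.3267 0.158 ]
 [0.4938 0.2536 0.158 ]] 0.38080704987115377 [0.4891 0.2655 0.158 ]
```

View pics/w4c.png

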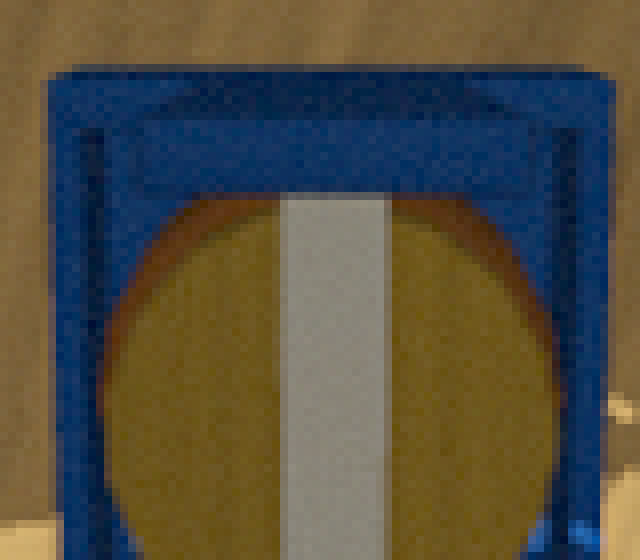

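Call:
{"api": "send_rows", "payload": {
  "newtons": 20,
  "targets": [
    [1,-0.0002,0.0033,-0.02,0],
    [1,-0.0002,0.0033,-0.045,0],
    [1,-0.0002,0.0033,-0.07,0],
    [1,-0.0002,0.0033,-0.085,0],
    [1,-0.0002,0.0033,-0.0915,0],
    [1,-0.0002,0.0033,-0.0915,0],
    [1,-0.0002,0.0033,-0.0915,0],
    [1,-0.0002,0.0033,-0.0915,0],
    [1,-0.0002,0.0033,-0.0915,0],
    [1,-0.0002,0.0033,-0.0915,0]
  ]
}}

```text
t: 7.35
eef_pos: [0.4897, 0.2656, 0.1299]
eef_rot: [3.142, -0.001, 0.38]
wrist_force: [0.1, 0.9, -1.2]
opening: 0.0871
```

Call:
{"api": "send_rows", "payload": {
  "newtons": 20,
  "targets": [
    [0.5,0,0,0,0],
    [0,0,0,0,0],
    [0,0,0,0,0],
    [0,0,0,0,0],
    [0,0,0,0,0],
    [0,0,0,0,0],
    [0,0,0,0,0],
    [0,0,0,0,0],
    [0,0,0,0,0],
    [0,0,0,0,0]
  ]
}}

```text
t: 8.35
eef_pos: [0.4892, 0.2654, 0.1291]
eef_rot: [3.142, -0.0, 0.38]
wrist_force: [0.6, 0.5, 0.3]
opening: 0.0153
```

```bash
python3 cap.py w5
```

```text
{'t': np.float64(8.35), 'joint_pos': array([ 0.3554,  0.1443,  1.7959, -0.    ,  1.2014, -0.0246]), 'eef_pos': array([0.4892, 0.2654, 0.1291]), 'eef_rot': array([ 3.1416, -0.    ,  0.38  ]), 'wrist_force': array([0.5952, 0.4673, 0.3164]), 'opening': np.float64(0.0153)}
```

View pics/w5.png

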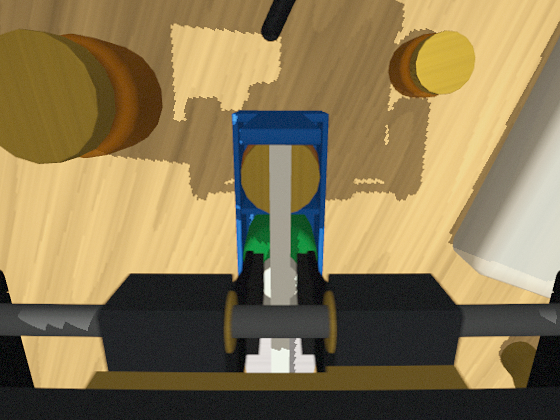

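Call:
{"api": "send_rows", "payload": {
  "newtons": 20,
  "targets": [
    [0,0,0,0,0],
    [0,0,0,0,0],
    [0,0,0,0,0],
    [0,0,0,0,0],
    [0,0,0,0,0],
    [0,0,0,0,0],
    [0,0,0,0.001,0],
    [0,0,0,0.003,0],
    [0,0,0,0.005,0],
    [0,0,0,0.006,0]
  ]
}}

```text
t: 9.4
eef_pos: [0.489, 0.2654, 0.1349]
eef_rot: [-3.142, 0.001, 0.38]
wrist_force: [-0.7, -0.2, -4.7]
opening: 0.0081
```

```bash
python3 cap.py w6
```

```text
{'t': np.float64(9.4), 'joint_pos': array([ 0.3554,  0.1378,  1.7916,  0.    ,  1.2129, -0.0246]), 'eef_pos': array([0.489 , 0.2654, 0.1349]), 'eef_rot': array([-3.1415e+00,  7.0000e-04,  3.8000e-01]), 'wrist_force': array([-0.7411, -0.2272, -4.6727]), 'opening': np.float64(0.0081)}
```

View pics/w6.png

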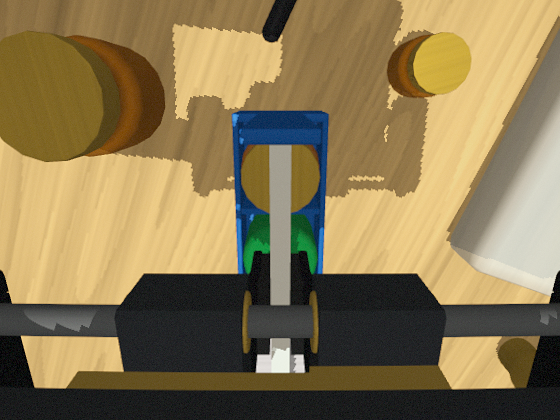

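```bash
python3 - <<'E'
import pickle
from h import *
np.set_printoptions(precision=4,suppress=True)
o,c=pickle.load(open("w6.pkl","rb"));i=c["img"].astype(int)
for r in (155,175,195):
    print(r,i[r,262:300].sum(1))
M=np.array(c["mount"]);
for y in (-.066,-.055,-.04):
    p=np.linalg.inv(M)@np.array([0,y,-.0288,1]);print(y,p[:3],proj({**c,"rvec":np.zeros(3),"tvec":np.zeros(3),"mount":None} if 0 else {k:v for k,v in c.items() if k!="mount"}|{"rvec":np.zeros(3),"tvec":np.zeros(3)},p[:3]))
i=cv2.imread("pics/w6.png");cv2.imwrite("pics/w6c.png",cv2.resize(i[105:175,225:335],None,fx=7,fy=7,interpolation=cv2.INTER_NEAREST))
E
```

```text
155 [282 268 276 285 283 272 254 417 473 461 466 472 474 466 466 463 466 471
 470 465 472 465 465 475 463 464 470 473 448 358 272 271 276 280 289 291
 277 270]
175 [268 292 276 269 278 273 273 373 461 470 474 466 470 466 463 467 462 466
 470 463 467 467 462 468 466 473 470 465 456 351 270 274 275 293 288 277
 277 274]
195 [259 263 280 273 272 275 258 346 441 472 469 470 466 469 464 472 464 464
 467 463 464 473 464 465 466 471 471 476 427 330 265 269 271 276 267 287
 274 264]
-0.066 [-0.     -0.0236  0.1333] [[279.8156 144.6344]]
-0.055 [-0.     -0.0131  0.1366] [[279.8135 174.1128]]
-0.04 [-0.      0.0012  0.1412] [[279.8109 212.1405]]
```

View pics/w6c.png

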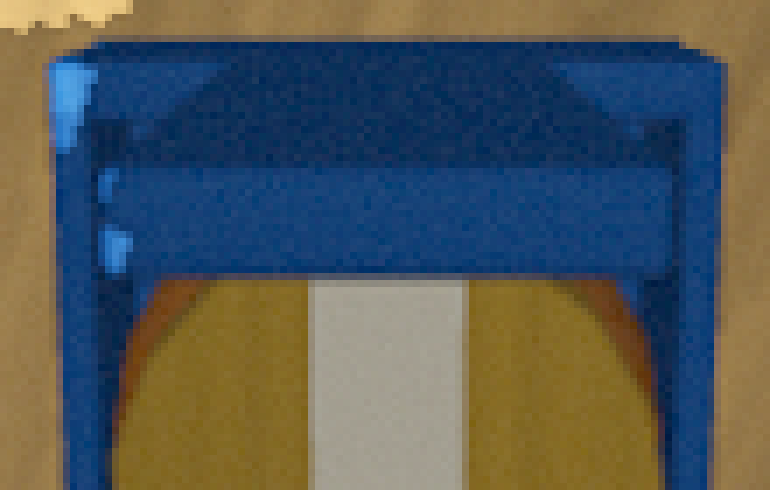

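Call:
{"api": "send_rows", "payload": {
  "newtons": 20,
  "targets": [
    [0,0,0,0.005,0],
    [0,0,0,0.015,0],
    [0,0,0,0.03,0],
    [0,0,0,0.047,0],
    [0,0,-0.003,0.064,-0.01],
    [0,0,-0.01,0.08,-0.03],
    [0,0,-0.022,0.093,-0.06],
    [0,-0.001,-0.04,0.103,-0.09],
    [0,-0.001,-0.062,0.11,-0.12],
    [0,-0.002,-0.086,0.114,-0.15]
  ]
}}

```text
t: 10.45
eef_pos: [0.4875, 0.1781, 0.2507]
eef_rot: [3.141, -0.002, 0.228]
wrist_force: [0.4, -0.0, -5.7]
opening: 0.008
```

Call:
{"api": "send_rows", "payload": {
  "targets": [
    [0,-0.001,-0.025,0.001,-0.03],
    [0,-0.002,-0.052,0.001,-0.065],
    [0,-0.003,-0.08,0.001,-0.1],
    [0,-0.004,-0.11,0.001,-0.14],
    [0,-0.005,-0.14,0.001,-0.18],
    [0,-0.006,-0.17,0.001,-0.215],
    [0,-0.007,-0.2,0.001,-0.25],
    [0,-0.007,-0.225,0.001,-0.28],
    [0,-0.0075,-0.245,0.001,-0.3],
    [0,-0.0075,-0.26,0.001,-0.312]
  ]
}}

```text
t: 11.45
eef_pos: [0.4792, -0.0826, 0.2508]
eef_rot: [3.141, -0.0, -0.085]
wrist_force: [1.0, -0.3, -6.2]
opening: 0.0077
```

Call:
{"api": "send_rows", "payload": {
  "targets": [
    [0,0,-0.009,0,-0.002],
    [0,0,-0.013,-0.002,-0.002],
    [0,0,-0.0145,-0.006,-0.002],
    [0,0,-0.0145,-0.012,-0.002],
    [0,0,-0.0145,-0.018,-0.002],
    [0,0,-0.0145,-0.024,-0.002],
    [0,0,-0.0145,-0.028,-0.002],
    [0,0,-0.0145,-0.03,-0.002],
    [0,0,-0.0145,-0.03,-0.002],
    [0,0,-0.0145,-0.03,-0.002]
  ]
}}

```text
t: 12.45
eef_pos: [0.4799, -0.0951, 0.2203]
eef_rot: [3.142, -0.0, -0.084]
wrist_force: [0.3, -0.7, -7.0]
opening: 0.0079
```

```bash
python3 cap.py w7; python3 - <<'E'
from station import arm
import cv2
c=arm.capture("scene");cv2.imwrite("pics/s7.png",cv2.resize(c["img"][120:260,150:320],None,fx=4,fy=4,interpolation=cv2.INTER_CUBIC))
E
```

```text
{'t': np.float64(12.45), 'joint_pos': array([-0.3569, -0.1083,  1.8737,  0.    ,  1.3759, -0.273 ]), 'eef_pos': array([ 0.4799, -0.0951,  0.2203]), 'eef_rot': array([ 3.1415e+00, -3.0000e-04, -8.3900e-02]), 'wrist_force': array([ 0.3143, -0.6706, -6.9515]), 'opening': np.float64(0.0079)}
```

View pics/w7.png

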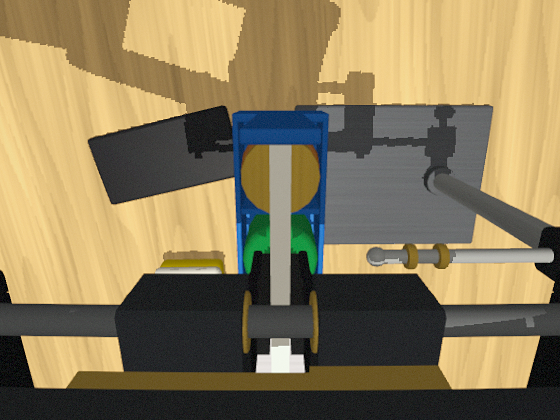

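View pics/s7.png

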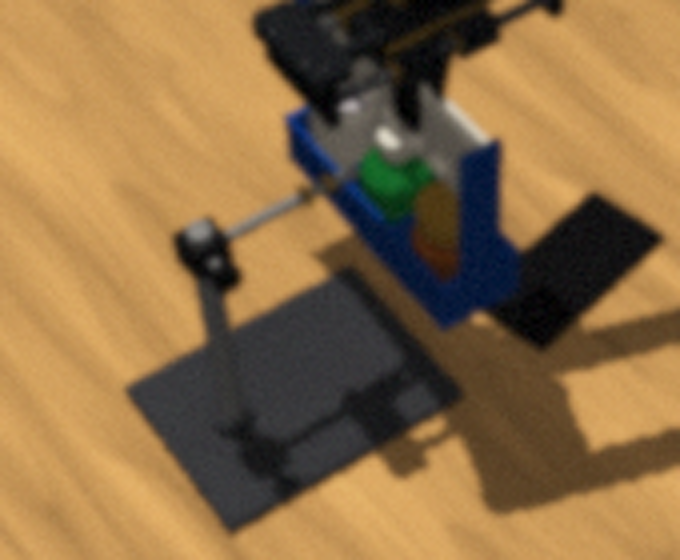

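The wrist view shows the caddy unchanged in the grip, and the arm in the same picture: ball near (376,256), collars near (410,256) and (441,256). I'll use this as a third ray for height and sideways position.

```bash
python3 - <<'E'
import pickle
from h import *
i=cv2.imread("pics/w7.png");cv2.imwrite("pics/w7c.png",cv2.resize(i[235:280,360:460],None,fx=8,fy=8,interpolation=cv2.INTER_NEAREST))
i=i.astype(int)
for col in (411,412,427,440,443): print(col,i[240:274,col].sum(1).tolist(), )
E
```

```text
411 [338, 327, 337, 272, 228, 205, 225, 232, 269, 265, 270, 277, 281, 285, 291, 294, 297, 296, 286, 276, 279, 275, 273, 276, 249, 247, 263, 249, 208, 472, 569, 582, 604, 362]
412 [334, 335, 333, 311, 250, 219, 242, 254, 277, 255, 277, 276, 270, 294, 293, 284, 293, 292, 302, 287, 276, 275, 277, 274, 270, 248, 254, 237, 196, 482, 575, 578, 594, 360]
427 [332, 338, 320, 343, 518, 551, 548, 553, 512, 356, 272, 311, 312, 333, 342, 342, 352, 350, 336, 333, 328, 318, 299, 405, 543, 550, 550, 552, 543, 547, 545, 547, 549, 549]
440 [317, 337, 335, 244, 209, 231, 234, 253, 265, 244, 253, 220, 235, 212, 206, 189, 189, 186, 181, 170, 197, 174, 195, 220, 240, 237, 251, 231, 201, 584, 578, 570, 573, 566]
443 [333, 331, 332, 277, 226, 210, 235, 251, 259, 271, 280, 280, 284, 287, 293, 295, 287, 295, 290, 281, 282, 282, 286, 272, 266, 278, 257, 243, 196, 578, 565, 555, 564, 556]
```

View pics/w7c.png

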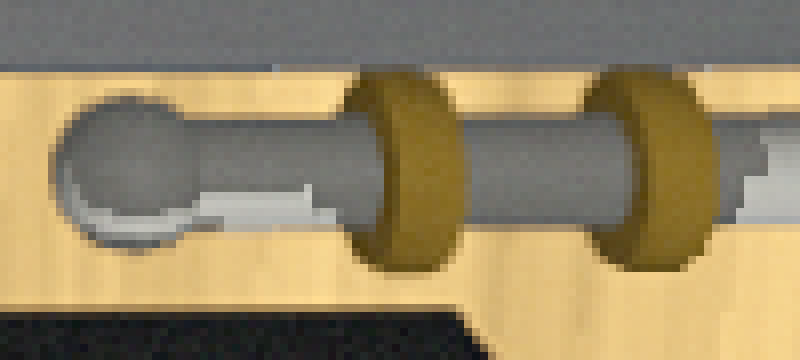

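```bash
python3 - <<'E'
import pickle
from h import *
from scipy.optimize import least_squares
np.set_printoptions(precision=4,suppress=True)
V={n:pickle.load(open(n+".pkl","rb")) for n in("w2","w3","w7")}
L=[]
for n,p in [("w2",(258.5,248.4)),("w3",(233.75,14.0)),("w7",(375.2,256.1))]:
    o,c=V[n];C,d=ray(c,p,o);L.append((C,d[0]))
print("ball",tri(L)); print([tri([L[a],L[b]])[0] for a,b in((0,1),(0,2),(1,2))])
# joint fit of ball+collar ring extents
obs={"w2":[(239.5,258.2,284.0),(239.5,258.2,306.9)],"w3":[(1.6,26.4,264.6),(1.6,26.4,292.2)],"w7":[(243.2,268.6,None),(243.2,268.6,None)]}
th=np.linspace(0,2*np.pi,181)
def f(q):
    x,y,z,a=q;u=np.array([np.cos(a),np.sin(a),0]);v=np.array([-u[1],u[0],0]);r=[]
    for n,(o,c) in V.items():
        for s,ob in zip((-1,1),obs[n]):
            pts=[];
            for e in(-.0025,.0025):
                p=np.array([x,y,z])+(s*.0085+e)*u
                pts.append(proj(c,p+.007*(np.cos(th)[:,None]*v+np.sin(th)[:,None]*np.array([0,0,1.])),o))
            q_=np.vstack(pts);r+=[q_[:,1].min()-ob[0],q_[:,1].max()-ob[1]]
            if ob[2]: r.append((q_[:,0].min()+q_[:,0].max())/2-ob[2])
    return r
s=least_squares(f,[.559,-.103,.201,-.083]);print(s.x,np.array(s.fun))
J=s.jac;print(np.sqrt(np.diag(np.linalg.inv(J.T@J)))*.4)
E
```

```text
ball (array([ 0.5315, -0.1003,  0.2011]), [np.float64(0.21279579361650972), np.float64(0.2777743010576634), np.float64(0.23394482271631514)])
[array([ 0.5314, -0.1003,  0.2005]), array([ 0.5316, -0.1   ,  0.2017]), array([ 0.5315, -0.1004,  0.2013])]
[ 0.5591 -0.1028  0.2009 -0.0824] [-0.0107  0.014   0.0814  0.0463  0.0624 -0.2158 -0.1475  0.0451  0.1289
 -0.0395  0.1688 -0.0186 -0.0883  0.1896 -0.2146  0.0099]
[0.0001 0.0001 0.0002 0.0083]
```

Call:
{"api": "send_rows", "payload": {
  "targets": [
    [0,0.003,-0.0005,-0.0002,0],
    [0,0.008,-0.001,-0.0005,0],
    [0,0.014,-0.0017,-0.001,0],
    [0,0.021,-0.0024,-0.0012,0],
    [0,0.028,-0.0032,-0.0012,0],
    [0,0.034,-0.0038,-0.0012,0],
    [0,0.038,-0.0043,-0.0012,0],
    [0,0.041,-0.0046,-0.0012,0],
    [0,0.042,-0.0047,-0.0012,0],
    [0,0.042,-0.0047,-0.0012,0]
  ]
}}

```text
t: 13.55
eef_pos: [0.5217, -0.0997, 0.2189]
eef_rot: [-3.142, 0.0, -0.084]
wrist_force: [-1.1, -0.6, -6.8]
opening: 0.0081
```

```bash
python3 cap.py w8;python3 - <<'E'
from station import arm
import cv2
for i in range(4):
    o=arm.get_obs();print(o["eef_pos"].round(4),o["wrist_force"].round(2));c=arm.capture("scene")
cv2.imwrite("pics/s8.png",cv2.resize(c["img"][120:260,150:320],None,fx=4,fy=4,interpolation=cv2.INTER_CUBIC))
E
```

```text
{'t': np.float64(13.55), 'joint_pos': array([-3.3740e-01, -1.6000e-03,  1.7743e+00, -0.0000e+00,  1.3691e+00,
       -2.5340e-01]), 'eef_pos': array([ 0.5217, -0.0997,  0.2189]), 'eef_rot': array([-3.1415e+00,  2.0000e-04, -8.4000e-02]), 'wrist_force': array([-1.0909, -0.6239, -6.8201]), 'opening': np.float64(0.0081)}
[ 0.5216 -0.0997  0.2189] [ 0.26 -0.15 -5.1 ]
[ 0.5216 -0.0997  0.2189] [-0.1  -0.5  -5.75]
[ 0.5216 -0.0997  0.2189] [ 0.1   0.5  -5.55]
[ 0.5216 -0.0998  0.219 ] [ 0.64  0.23 -5.48]
```

View pics/w8.png

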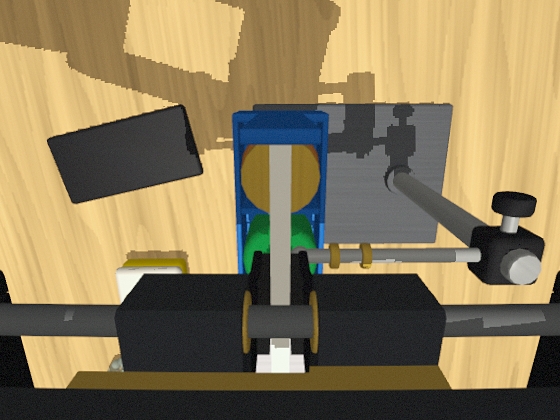

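View pics/s8.png

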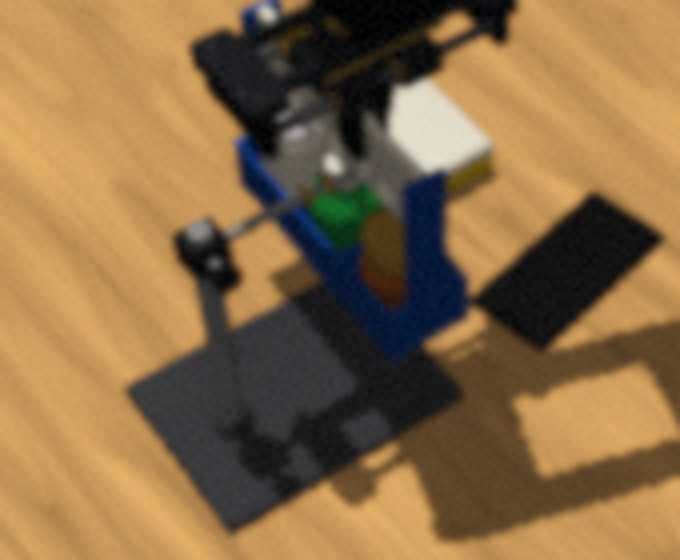

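Call:
{"api": "send_rows", "payload": {
  "targets": [
    [0,0.001,0,0,0],
    [0,0.002,-0.0001,0,0],
    [0,0.003,-0.0002,0,0],
    [0,0.004,-0.0002,0,0],
    [0,0.005,-0.0003,0,0],
    [0,0.006,-0.0004,0,0],
    [0,0.007,-0.0005,0,0],
    [0,0.008,-0.0006,0,0],
    [0,0.009,-0.0007,0,0],
    [0,0.01,-0.0008,0,0]
  ]
}}

```text
t: 14.8
eef_pos: [0.5318, -0.1006, 0.2189]
eef_rot: [-3.142, 0.0, -0.084]
wrist_force: [1.0, 0.1, -6.1]
opening: 0.0076
```

```bash
cat > fz.py <<'E'
from station import arm
import cv2,numpy as np,sys
F=[];P=[]
for i in range(4):
    o=arm.get_obs();F.append(o["wrist_force"]);P.append(np.r_[o["eef_pos"],o["eef_rot"][2]]);c=arm.capture(sys.argv[2] if len(sys.argv)>2 else "scene")
print(o["t"],"pos",np.mean(P,0).round(4),"F",np.mean(F,0).round(2),"std",np.std(F,0).round(2),"M",o["moment"].round(2),"op",o["opening"].round(4))
cv2.imwrite(f"pics/{sys.argv[1]}.png",c["img"] if len(sys.argv)>2 else cv2.resize(c["img"][120:260,150:320],None,fx=4,fy=4,interpolation=cv2.INTER_CUBIC))
E
python3 fz.py s9
```

```text
Traceback (most recent call last):
  File "fz.py", line 6, in <module>
    print(o["t"],"pos",np.mean(P,0).round(4),"F",np.mean(F,0).round(2),"std",np.std(F,0).round(2),"M",o["moment"].round(2),"op",o["opening"].round(4))
                                                                                                                                ^^^^^^^^^^^^^^^^^^
AttributeError: 'float' object has no attribute 'round'
```

Call:
{"api": "send_rows", "payload": {
  "targets": [
    [0,0.001,0,0,0],
    [0,0.002,-0.0001,0,0],
    [0,0.003,-0.0002,0,0],
    [0,0.004,-0.0002,0,0],
    [0,0.005,-0.0003,0,0],
    [0,0.006,-0.0004,0,0],
    [0,0.007,-0.0005,0,0],
    [0,0.008,-0.0006,0,0],
    [0,0.009,-0.0007,0,0],
    [0,0.01,-0.0008,0,0]
  ]
}}

```text
t: 16.0
eef_pos: [0.5418, -0.1014, 0.219]
eef_rot: [3.142, -0.0, -0.084]
wrist_force: [-1.4, 0.5, -5.2]
opening: 0.0077
```

```bash
sed -i 's/o\["moment"\].round(2)/np.round(o["moment"],2)/; s/o\["opening"\].round(4)/round(float(o["opening"]),4)/' fz.py
python3 fz.py w9 wrist; python3 fz.py s9
```

```text
16.15 pos [ 0.5419 -0.1014  0.2189 -0.084 ] F [ 0.16  0.24 -5.68] std [0.89 0.33 0.45] M [-0.11  0.06 -0.01] op 0.0076
16.35 pos [ 0.5417 -0.1014  0.2189 -0.084 ] F [ 0.8  -0.08 -5.87] std [0.39 0.63 0.29] M [-0.12  0.    0.04] op 0.0079
```

View pics/w9.png

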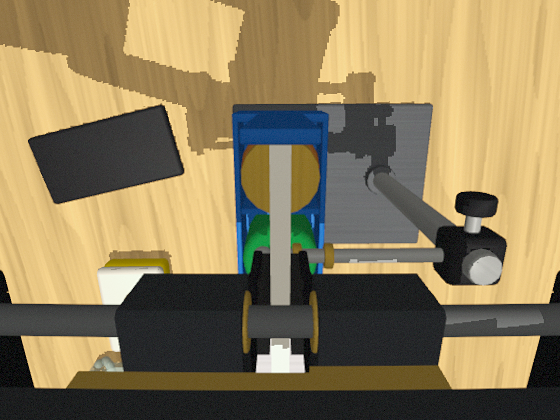

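View pics/s9.png

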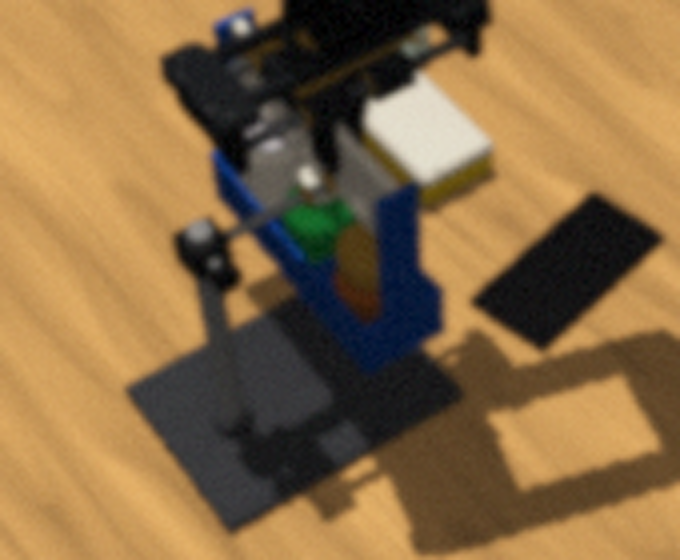

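Call:
{"api": "send_rows", "payload": {
  "targets": [
    [0,0.001,0,0,0],
    [0,0.002,-0.0001,0,0],
    [0,0.003,-0.0002,0,0],
    [0,0.004,-0.0002,0,0],
    [0,0.005,-0.0003,0,0],
    [0,0.006,-0.0004,0,0],
    [0,0.007,-0.0005,0,0],
    [0,0.008,-0.0006,0,0],
    [0,0.009,-0.0007,0,0],
    [0,0.009,-0.0007,0,0]
  ]
}}

```text
t: 17.4
eef_pos: [0.5508, -0.1021, 0.2189]
eef_rot: [3.142, -0.0, -0.084]
wrist_force: [-0.6, 0.4, -6.4]
opening: 0.0078
```

```bash
python3 fz.py w10 wrist
```

```text
17.55 pos [ 0.5508 -0.1021  0.2189 -0.084 ] F [-0.11  0.14 -6.34] std [0.4  0.24 0.29] M [-0.06  0.03  0.03] op 0.0076
```

Call:
{"api": "send_rows", "payload": {
  "targets": [
    [0,0.001,0,0,0],
    [0,0.002,-0.0001,0,0],
    [0,0.003,-0.0002,0,0],
    [0,0.004,-0.0002,0,0],
    [0,0.005,-0.0003,0,0],
    [0,0.006,-0.0004,0,0],
    [0,0.007,-0.0005,0,0],
    [0,0.0083,-0.0006,0,0],
    [0,0.0083,-0.0006,0,0],
    [0,0.0083,-0.0006,0,0]
  ]
}}

```text
t: 18.6
eef_pos: [0.559, -0.1027, 0.2189]
eef_rot: [-3.142, 0.0, -0.084]
wrist_force: [0.7, -0.3, -5.8]
opening: 0.0081
```

```bash
python3 fz.py w11 wrist
```

```text
18.75 pos [ 0.559  -0.1027  0.2189 -0.084 ] F [ 0.14  0.05 -5.81] std [0.38 0.33 0.03] M [-0.12  0.05 -0.02] op 0.0081
```

View pics/w11.png

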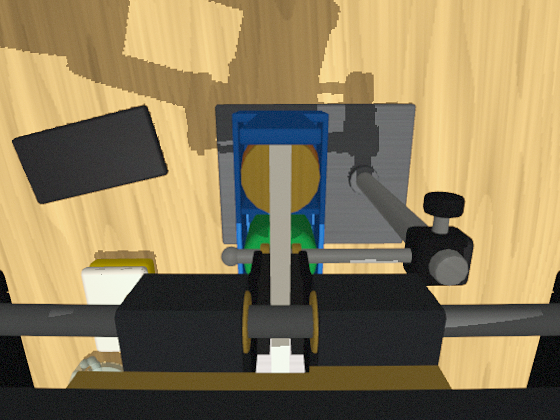

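The arm is through the hole: the ball shows at (229,256) left of the plate and the rod continues to the right. There's a brass collar on each side at columns ~264 and ~297, and no contact force. Now easing down by feel.

Call:
{"api": "send_rows", "payload": {
  "targets": [
    [0,0,0,-0.0005,0],
    [0,0,0,-0.001,0],
    [0,0,0,-0.0015,0],
    [0,0,0,-0.002,0],
    [0,0,0,-0.0025,0],
    [0,0,0,-0.003,0],
    [0,0,0,-0.0035,0],
    [0,0,0,-0.0035,0],
    [0,0,0,-0.0035,0],
    [0,0,0,-0.0035,0]
  ]
}}

```text
t: 19.8
eef_pos: [0.5591, -0.1027, 0.2155]
eef_rot: [3.142, -0.0, -0.084]
wrist_force: [-0.7, 0.1, -6.0]
opening: 0.0077
```

```bash
python3 fz.py w12 wrist;  python3 - <<'E'
import cv2
i=cv2.imread("pics/w12.png");cv2.imwrite("pics/w12c.png",cv2.resize(i[230:285,220:345],None,fx=6,fy=6,interpolation=cv2.INTER_NEAREST))
E
```

```text
19.95 pos [ 0.5591 -0.1027  0.2155 -0.084 ] F [ 0.14  0.41 -6.17] std [0.53 0.58 0.18] M [-0.09  0.03  0.04] op 0.0077
```

View pics/w12c.png

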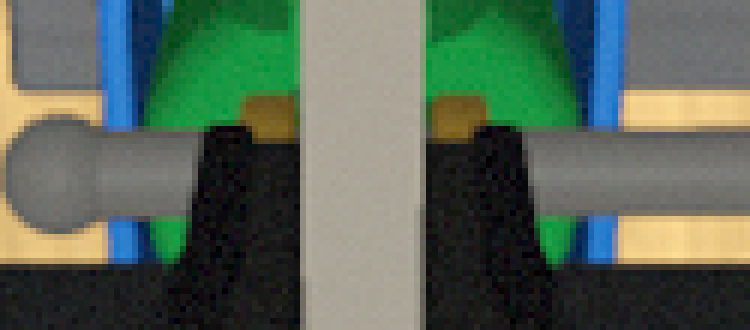

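Call:
{"api": "send_rows", "payload": {
  "targets": [
    [0,0,0,-0.0001,0],
    [0,0,0,-0.0002,0],
    [0,0,0,-0.0003,0],
    [0,0,0,-0.0004,0],
    [0,0,0,-0.0005,0],
    [0,0,0,-0.0006,0],
    [0,0,0,-0.0007,0],
    [0,0,0,-0.0008,0],
    [0,0,0,-0.0008,0],
    [0,0,0,-0.0008,0]
  ]
}}

```text
t: 21.0
eef_pos: [0.559, -0.1027, 0.2146]
eef_rot: [-3.142, 0.0, -0.084]
wrist_force: [-0.4, -0.2, -6.3]
opening: 0.0079
```

```bash
python3 fz.py w13 wrist
```

```text
21.15 pos [ 0.559  -0.1027  0.2146 -0.084 ] F [-0.44 -0.39 -6.45] std [0.28 0.18 0.5 ] M [-0.12  0.03 -0.02] op 0.0083
```

Call:
{"api": "send_rows", "payload": {
  "targets": [
    [0,0,0,-0.0001,0],
    [0,0,0,-0.0002,0],
    [0,0,0,-0.0003,0],
    [0,0,0,-0.0004,0],
    [0,0,0,-0.0005,0],
    [0,0,0,-0.0005,0],
    [0,0,0,-0.0005,0],
    [0,0,0,-0.0005,0],
    [0,0,0,-0.0005,0],
    [0,0,0,-0.0005,0]
  ]
}}

```text
t: 22.2
eef_pos: [0.559, -0.1027, 0.2141]
eef_rot: [3.142, -0.0, -0.084]
wrist_force: [0.7, 0.2, -5.6]
opening: 0.0077
```

```bash
python3 fz.py w14 wrist
```

```text
22.35 pos [ 0.559  -0.1027  0.2141 -0.084 ] F [ 0.18 -0.45 -5.99] std [0.37 0.38 0.32] M [-0.1   0.09  0.  ] op 0.0077
```

Call:
{"api": "send_rows", "payload": {
  "targets": [
    [0,0,0,-0.0001,0],
    [0,0,0,-0.0002,0],
    [0,0,0,-0.0003,0],
    [0,0,0,-0.0004,0],
    [0,0,0,-0.0004,0],
    [0,0,0,-0.0004,0],
    [0,0,0,-0.0004,0],
    [0,0,0,-0.0004,0],
    [0,0,0,-0.0004,0],
    [0,0,0,-0.0004,0]
  ]
}}

```text
t: 23.4
eef_pos: [0.559, -0.1027, 0.2137]
eef_rot: [3.142, 0.0, -0.084]
wrist_force: [-0.4, 0.2, -5.6]
opening: 0.008
```

```bash
python3 fz.py w15 wrist
```

```text
23.55 pos [ 0.559  -0.1027  0.2137 -0.084 ] F [-0.15 -0.01 -6.1 ] std [0.26 0.19 0.4 ] M [-0.11  0.08 -0.02] op 0.008
```

Call:
{"api": "send_rows", "payload": {
  "targets": [
    [0,0,0,-0.0001,0],
    [0,0,0,-0.0002,0],
    [0,0,0,-0.0003,0],
    [0,0,0,-0.0003,0],
    [0,0,0,-0.0003,0],
    [0,0,0,-0.0003,0],
    [0,0,0,-0.0003,0],
    [0,0,0,-0.0003,0],
    [0,0,0,-0.0003,0],
    [0,0,0,-0.0003,0]
  ]
}}

```text
t: 24.6
eef_pos: [0.559, -0.1027, 0.2134]
eef_rot: [-3.142, 0.0, -0.084]
wrist_force: [0.0, 0.7, -5.9]
opening: 0.0076
```

```bash
python3 fz.py w16 wrist
```

```text
24.75 pos [ 0.559  -0.1027  0.2134 -0.084 ] F [ 0.54 -0.07 -6.15] std [0.42 0.48 0.79] M [-0.09  0.06  0.  ] op 0.008
```

Call:
{"api": "send_rows", "payload": {
  "targets": [
    [0,0,0,-0.0001,0],
    [0,0,0,-0.0002,0],
    [0,0,0,-0.0003,0],
    [0,0,0,-0.0003,0],
    [0,0,0,-0.0003,0],
    [0,0,0,-0.0003,0],
    [0,0,0,-0.0003,0],
    [0,0,0,-0.0003,0],
    [0,0,0,-0.0003,0],
    [0,0,0,-0.0003,0]
  ]
}}

```text
t: 25.8
eef_pos: [0.559, -0.1027, 0.2131]
eef_rot: [3.142, -0.0, -0.084]
wrist_force: [0.7, -0.7, -6.0]
opening: 0.0074
```

```bash
python3 fz.py w17 wrist
```

```text
25.95 pos [ 0.559  -0.1027  0.2131 -0.084 ] F [ 0.23  0.1  -5.95] std [0.28 0.67 0.08] M [-0.15  0.06  0.06] op 0.008
```

Call:
{"api": "send_rows", "payload": {
  "targets": [
    [0,0,0,-0.0001,0],
    [0,0,0,-0.0002,0],
    [0,0,0,-0.0003,0],
    [0,0,0,-0.0003,0],
    [0,0,0,-0.0003,0],
    [0,0,0,-0.0003,0],
    [0,0,0,-0.0003,0],
    [0,0,0,-0.0003,0],
    [0,0,0,-0.0003,0],
    [0,0,0,-0.0003,0]
  ]
}}

```text
t: 27.0
eef_pos: [0.559, -0.1027, 0.2129]
eef_rot: [-3.142, -0.0, -0.084]
wrist_force: [-0.7, 0.9, -6.3]
opening: 0.0076
```

```bash
python3 fz.py w18 wrist
```

```text
27.15 pos [ 0.559  -0.1027  0.2128 -0.084 ] F [-0.07  0.33 -6.08] std [0.51 0.42 0.18] M [-0.11  0.06  0.05] op 0.0079
```

Call:
{"api": "send_rows", "payload": {
  "targets": [
    [0,0,0,-0.0001,0],
    [0,0,0,-0.0002,0],
    [0,0,0,-0.0003,0],
    [0,0,0,-0.0003,0],
    [0,0,0,-0.0003,0],
    [0,0,0,-0.0003,0],
    [0,0,0,-0.0003,0],
    [0,0,0,-0.0003,0],
    [0,0,0,-0.0003,0],
    [0,0,0,-0.0003,0]
  ]
}}

```text
t: 28.2
eef_pos: [0.559, -0.1027, 0.2125]
eef_rot: [3.142, 0.0, -0.084]
wrist_force: [-0.1, -0.1, -5.8]
opening: 0.0079
```

```bash
python3 fz.py w19 wrist
```

```text
28.35 pos [ 0.559  -0.1027  0.2125 -0.084 ] F [ 0.4   0.08 -5.76] std [0.31 1.15 0.13] M [-0.09  0.07  0.07] op 0.008
```

Call:
{"api": "send_rows", "payload": {
  "targets": [
    [0,0,0,-0.0001,0],
    [0,0,0,-0.0002,0],
    [0,0,0,-0.0003,0],
    [0,0,0,-0.0003,0],
    [0,0,0,-0.0003,0],
    [0,0,0,-0.0003,0],
    [0,0,0,-0.0003,0],
    [0,0,0,-0.0003,0],
    [0,0,0,-0.0003,0],
    [0,0,0,-0.0003,0]
  ]
}}

```text
t: 29.4
eef_pos: [0.559, -0.1027, 0.2122]
eef_rot: [3.142, -0.0, -0.084]
wrist_force: [0.9, -0.3, -6.3]
opening: 0.0079
```

```bash
python3 fz.py w20 wrist
```

```text
29.55 pos [ 0.559  -0.1027  0.2122 -0.084 ] F [ 0.05  0.16 -6.54] std [0.53 0.4  0.16] M [-0.05  0.05 -0.  ] op 0.0077
```

Call:
{"api": "send_rows", "payload": {
  "targets": [
    [0,0,0,-0.0001,0],
    [0,0,0,-0.0002,0],
    [0,0,0,-0.0003,0],
    [0,0,0,-0.0003,0],
    [0,0,0,-0.0003,0],
    [0,0,0,-0.0003,0],
    [0,0,0,-0.0003,0],
    [0,0,0,-0.0003,0],
    [0,0,0,-0.0003,0],
    [0,0,0,-0.0003,0]
  ]
}}

```text
t: 30.6
eef_pos: [0.5591, -0.1027, 0.212]
eef_rot: [-3.142, -0.0, -0.084]
wrist_force: [-1.1, 0.2, -3.6]
opening: 0.0078
```

```bash
python3 fz.py w21 wrist
```

```text
30.75 pos [ 0.5591 -0.1027  0.212  -0.084 ] F [-1.11  0.38 -3.7 ] std [0.27 0.46 0.36] M [-0.11  0.18 -0.  ] op 0.008
```

Contact: the wrist now carries 3.7 N, down from 6.0 N. Smaller steps from here.

Call:
{"api": "send_rows", "payload": {
  "targets": [
    [0,0,0,-0.0001,0],
    [0,0,0,-0.00015,0],
    [0,0,0,-0.00015,0],
    [0,0,0,-0.00015,0],
    [0,0,0,-0.00015,0],
    [0,0,0,-0.00015,0],
    [0,0,0,-0.00015,0],
    [0,0,0,-0.00015,0],
    [0,0,0,-0.00015,0],
    [0,0,0,-0.00015,0]
  ]
}}

```text
t: 31.8
eef_pos: [0.5591, -0.1027, 0.2119]
eef_rot: [3.142, -0.0, -0.084]
wrist_force: [-1.6, 0.7, -0.9]
opening: 0.0079
```

```bash
python3 fz.py w22 wrist
```

```text
31.95 pos [ 0.5591 -0.1027  0.2119 -0.084 ] F [-1.3   0.56 -0.5 ] std [0.29 0.32 0.4 ] M [-0.05  0.31  0.01] op 0.0076
```

Call:
{"api": "send_rows", "payload": {
  "targets": [
    [0,0,0,0,0],
    [0,0,0,0,0],
    [0,0,0,0,0],
    [0,0,0,0,0],
    [0,0,0,0,0],
    [0,0,0,0,0],
    [0,0,0,0,0],
    [0,0,0,0,0],
    [0,0,0,0,0],
    [0,0,0,0,0]
  ]
}}

```text
t: 33.0
eef_pos: [0.5591, -0.1027, 0.2118]
eef_rot: [3.142, -0.0, -0.084]
wrist_force: [-0.6, -0.1, 0.6]
opening: 0.008
```

```bash
python3 fz.py w23 wrist; python3 fz.py s23;  python3 - <<'E'
import cv2
i=cv2.imread("pics/w23.png");cv2.imwrite("pics/w23c.png",cv2.resize(i[230:285,220:345],None,fx=6,fy=6,interpolation=cv2.INTER_NEAREST))
E
```

```text
33.15 pos [ 0.5591 -0.1027  0.2118 -0.084 ] F [-0.83 -0.07 -0.1 ] std [0.16 0.17 0.38] M [-0.09  0.25 -0.04] op 0.0078
33.35 pos [ 0.5591 -0.1027  0.2118 -0.084 ] F [-0.76  0.16  0.07] std [0.54 0.21 0.38] M [-0.06  0.26 -0.01] op 0.0077
```

View pics/w23c.png

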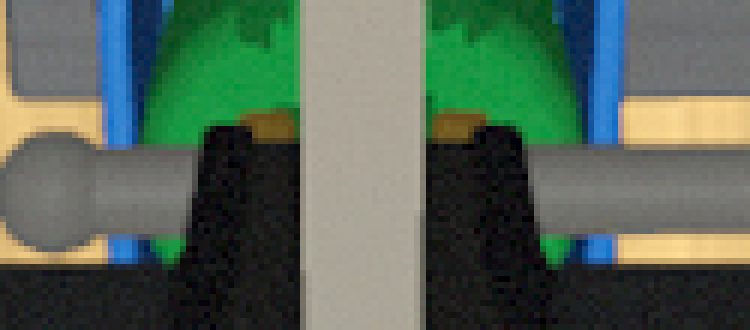

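View pics/s23.png

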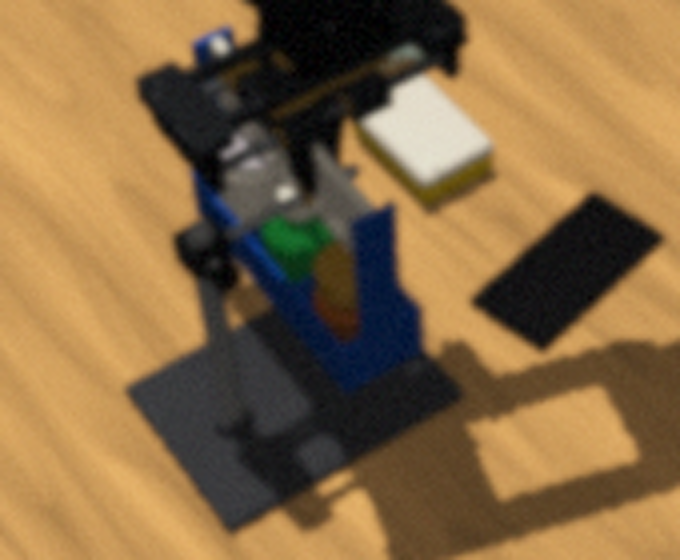

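Call:
{"api": "send_rows", "payload": {
  "targets": [
    [0.1,0,0,0,0],
    [0.12,0,0,0,0],
    [0.15,0,0,0,0],
    [0.2,0,0,0,0],
    [0.25,0,0,0,0],
    [0.3,0,0,0,0],
    [0.35,0,0,0,0],
    [0.35,0,0,0,0],
    [0.35,0,0,0,0],
    [0.35,0,0,0,0]
  ]
}}

```text
t: 34.4
eef_pos: [0.559, -0.1027, 0.2118]
eef_rot: [3.142, -0.0, -0.084]
wrist_force: [-0.8, 0.3, -0.5]
opening: 0.0302
```

```bash
python3 fz.py s24; python3 fz.py w24 wrist
```

```text
34.55 pos [ 0.559  -0.1027  0.2118 -0.084 ] F [-0.34  0.12  0.01] std [0.33 0.29 0.44] M [-0.05  0.02  0.04] op 0.0304
34.75 pos [ 0.559  -0.1027  0.2118 -0.084 ] F [ 0.33 -0.17 -0.1 ] std [0.34 0.48 0.57] M [-0.07  0.08  0.02] op 0.0301
```

View pics/w24.png

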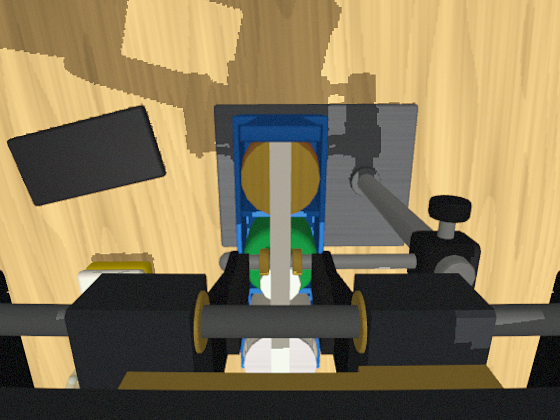

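View pics/s24.png

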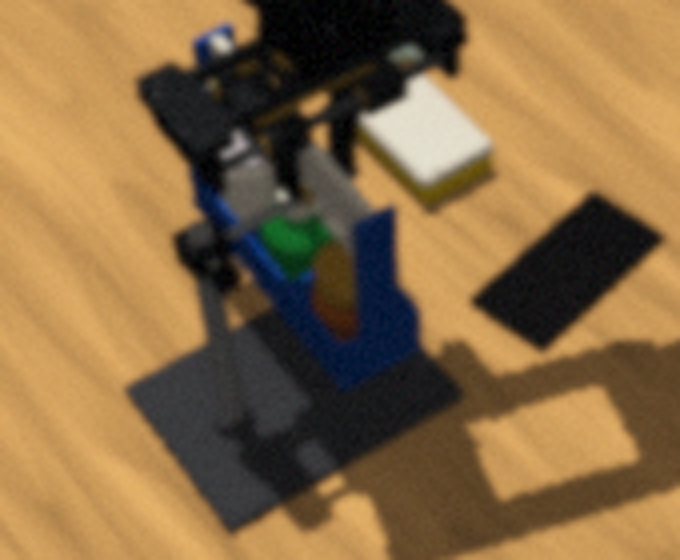

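Released: the plate sits between the collars at (264,261) and (297,261), and the fingers are clear of it on both sides. Retreating straight up.

Call:
{"api": "send_rows", "payload": {
  "targets": [
    [0.35,0,0,0.005,0],
    [0.35,0,0,0.015,0],
    [0.35,0,0,0.03,0],
    [0.35,0,0,0.05,0],
    [0.35,0,0,0.07,0],
    [0.35,0,0,0.09,0],
    [0.35,0,0,0.11,0],
    [0.35,0,0,0.125,0],
    [0.35,0,0,0.13,0],
    [0.35,0,0,0.13,0]
  ]
}}

```text
t: 35.8
eef_pos: [0.5594, -0.1028, 0.343]
eef_rot: [3.141, -0.002, -0.084]
wrist_force: [-1.4, 0.7, -0.1]
opening: 0.0304
```

```bash
python3 cap.py w25; python3 - <<'E'
from station import arm
import cv2
for n,(r0,r1,c0,c1) in {"scene":(120,260,150,320),"top":(150,250,260,380)}.items():
    c=arm.capture(n);cv2.imwrite(f"pics/{n}25.png",cv2.resize(c["img"][r0:r1,c0:c1],None,fx=4 if n=="scene" else 5,fy=4 if n=="scene" else 5,interpolation=cv2.INTER_CUBIC))
E
```

```text
{'t': np.float64(35.8), 'joint_pos': array([-0.3204,  0.0333,  1.5091, -0.    ,  1.5972, -0.2364]), 'eef_pos': array([ 0.5594, -0.1028,  0.343 ]), 'eef_rot': array([ 3.1411e+00, -1.9000e-03, -8.4000e-02]), 'wrist_force': array([-1.3621,  0.7357, -0.0541]), 'opening': np.float64(0.0304)}
```

View pics/w25.png

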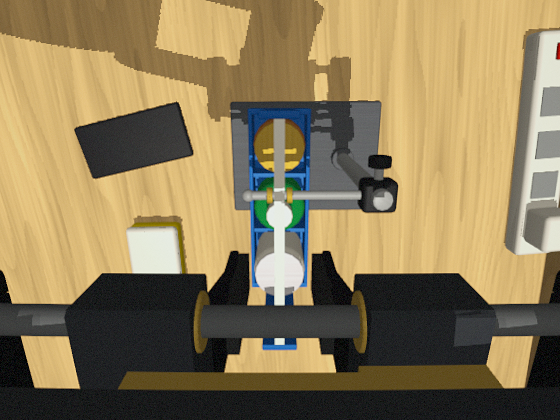

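View pics/scene25.png

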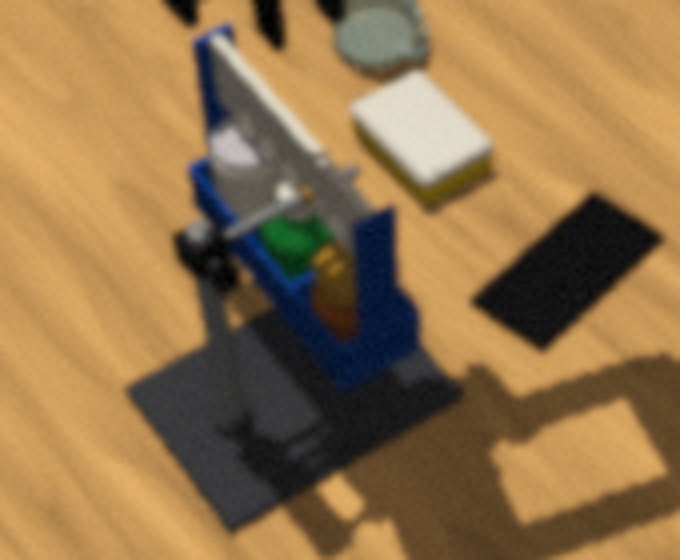

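It hangs on the jar-side hole with all three containers upright. The wrist view puts the plate ends at rows ~119 and ~345 and the jar at (279,145). Next I'll measure tilt and stillness.

Call:
{"api": "send_rows", "payload": {
  "targets": [
    [0.35,0,0,0,0],
    [0.35,0,0,0,0],
    [0.35,0,0,0,0],
    [0.35,0,0,0,0],
    [0.35,0,0,0,0],
    [0.35,0,0,0,0],
    [0.35,0,0,0,0],
    [0.35,0,0,0,0],
    [0.35,0,0,0,0],
    [0.35,0,0,0,0]
  ]
}}

```text
t: 36.95
eef_pos: [0.559, -0.1027, 0.3418]
eef_rot: [-3.142, -0.0, -0.084]
wrist_force: [0.2, 0.1, 0.1]
opening: 0.0304
```

```bash
python3 cap.py w26; python3 - <<'E'
import pickle
from h import *
from station import arm
np.set_printoptions(precision=3,suppress=True)
from scipy.optimize import least_squares
o,c=pickle.load(open("w26.pkl","rb"));i=c["img"]
cv2.imwrite("pics/w26a.png",cv2.resize(i[100:150,235:325],None,fx=8,fy=8,interpolation=cv2.INTER_NEAREST))
cv2.imwrite("pics/w26b.png",cv2.resize(i[300:360,235:325],None,fx=8,fy=8,interpolation=cv2.INTER_NEAREST))
cv2.imwrite("pics/w26d.png",cv2.absdiff(i,pickle.load(open("w25.pkl","rb"))[1]["img"])*3)
a=-.083;u=np.array([np.cos(a),np.sin(a),0]);v=np.array([-u[1],u[0],0])
for ph in (-.1,-.05,0,.05,.1):
    R_=R.from_rotvec(u*ph).as_matrix();h=np.array([.5591,-.1028,.2])+R_@np.array([0,0,-.006])
    P=[h+R_@(v*(y-.028)+np.array([0,0,.047])) for y in(.094,-.094)];print(ph,proj(c,P,o).ravel())
for k in range(3):
    d=arm.capture("scene")["img"];cv2.imwrite(f"pics/st{k}.png",d)
print(cv2.absdiff(cv2.imread("pics/st0.png"),cv2.imread("pics/st2.png"))[150:230,190:270].max(),"noise ref",cv2.absdiff(cv2.imread("pics/st0.png"),cv2.imread("pics/st2.png"))[330:400,100:200].max())
E
```

```text
{'t': np.float64(36.95), 'joint_pos': array([-0.3203,  0.0341,  1.5104,  0.    ,  1.597 , -0.2364]), 'eef_pos': array([ 0.559 , -0.1027,  0.3418]), 'eef_rot': array([-3.1416, -0.    , -0.084 ]), 'wrist_force': array([0.1624, 0.0795, 0.1494]), 'opening': np.float64(0.0304)}
-0.1 [280.036 114.605 280.218 348.821]
-0.05 [280.042 117.448 280.21  346.635]
0 [280.048 120.589 280.203 344.159]
0.05 [280.054 124.025 280.196 341.418]
0.1 [280.06  127.75  280.188 338.433]
17 noise ref 13
```

View pics/w26a.png

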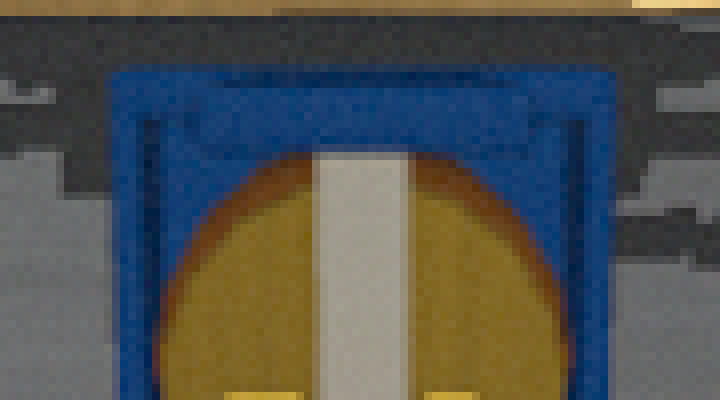

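View pics/w26b.png

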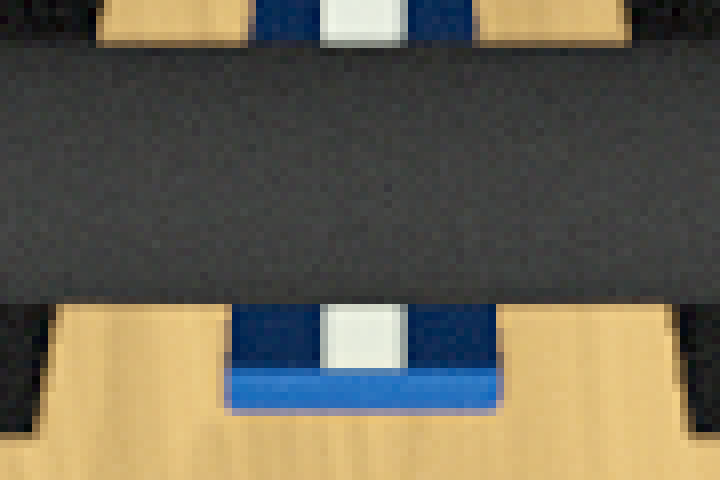

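View pics/w26d.png

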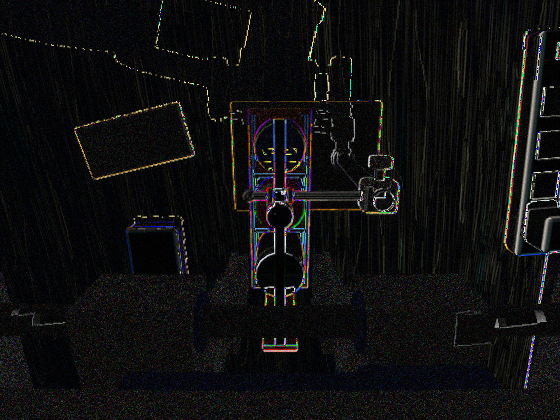

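Call:
{"api": "send_rows", "payload": {
  "targets": [
    [0.35,0,0,0,0],
    [0.35,0,0,0,0],
    [0.35,0,0,0,0],
    [0.35,0,0,0,0],
    [0.35,0,0,0,0],
    [0.35,0,0,0,0],
    [0.35,0,0,0,0],
    [0.35,0,0,0,0],
    [0.35,0,0,0,0],
    [0.35,0,0,0,0]
  ]
}}

```text
t: 38.15
eef_pos: [0.559, -0.1027, 0.3418]
eef_rot: [3.142, -0.0, -0.084]
wrist_force: [0.1, 0.1, 0.2]
opening: 0.0303
```

```bash
python3 cap.py w27; python3 cap.py w28; python3 - <<'E'
import pickle,cv2,numpy as np
I={n:pickle.load(open(n+".pkl","rb"))[1]["img"].astype(int) for n in("w26","w27","w28")}
for a,b in(("w26","w27"),("w27","w28")):
    d=np.abs(I[a]-I[b]);print(a,b,"caddy",d[105:290,245:315].max(),d[105:290,245:315].mean().round(2),"desk",d[20:90,400:500].max(),d[20:90,400:500].mean().round(2))
from station import arm
_,D=pickle.load(open("a.pkl","rb"))
for n in("scene","top"):
    c=arm.capture(n)["img"];cv2.imwrite(f"pics/{n}28.png",cv2.addWeighted(c,.5,D[n]["img"],.5,0))
E
```

```text
{'t': np.float64(38.15), 'joint_pos': array([-0.3204,  0.0341,  1.5105, -0.    ,  1.597 , -0.2363]), 'eef_pos': array([ 0.559 , -0.1027,  0.3418]), 'eef_rot': array([ 3.1416, -0.    , -0.084 ]), 'wrist_force': array([0.0505, 0.0749, 0.195 ]), 'opening': np.float64(0.0303)}
{'t': np.float64(38.2), 'joint_pos': array([-0.3204,  0.0341,  1.5104,  0.    ,  1.5971, -0.2364]), 'eef_pos': array([ 0.559 , -0.1027,  0.3418]), 'eef_rot': array([-3.1416, -0.    , -0.084 ]), 'wrist_force': array([-0.5297,  0.2375,  0.1752]), 'opening': np.float64(0.0306)}
w26 w27 caddy 42 2.56 desk 11 1.43
w27 w28 caddy 36 2.51 desk 10 1.44
```

View pics/scene28.png

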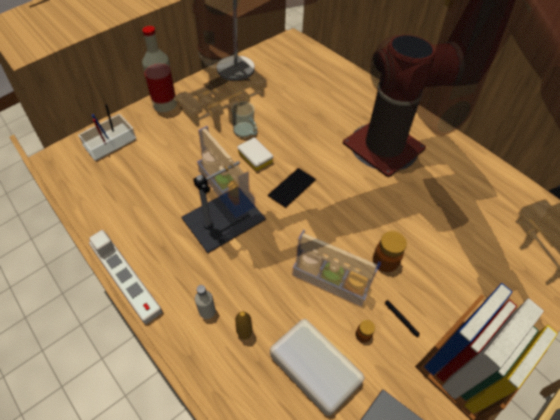

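```bash
python3 - <<'E'
import pickle,cv2,numpy as np
I=[cv2.cvtColor(pickle.load(open(n+".pkl","rb"))[1]["img"],cv2.COLOR_BGR2GRAY).astype(np.float32)for n in("w26","w27","w28")]
for a,b in((0,1),(1,2)):
    print([np.round(cv2.phaseCorrelate(I[a][s].copy(),I[b][s].copy()),3) if 0 else cv2.phaseCorrelate(I[a][s].copy(),I[b][s].copy())[0] for s in(np.s_[105:190,247:313],np.s_[230:290,247:313],np.s_[120:190,75:200])])
E
```

```text
[(-0.019391687322809048, 0.008586848891518173), (-0.018892533474812012, 0.030744539649230518), (0.5316261117330185, 0.029963595434530532)]
[(0.029369372685749795, 0.01289379729935547), (0.0004810567262225618, -0.030016236989929723), (0.5703597962876543, 0.032226161793047936)]
```

```bash
python3 -c "
from station import arm
print(arm.hand_in())"
```

```text
the job is handed in; nothing more can be done
None
```

I hung the caddy on the stand by the +28 mm hole on the jar side, seated between the two brass collars, and handed it in at about 38 s. No verdict was reported.

**What I did:**
- I found the caddy and stand in the images. The wrist views put the arm axis at about 0.201 m, roughly 6 mm above nominal.
- I pinched the handle's top edge directly above that hole at 20 N, lifted it, and threaded it over the ball and first collar with no contact force I could measure.
- I eased down in 0.15–0.3 mm steps until the hook carried about 6 N, held there over 1 s, then opened the fingers and went straight up.

**Last checks:**
- **Position:** the plate sits midway between the collars, within about 0.2 mm of where I expected it in the image.
- **Level:** tilt is about 0.03 rad, against a limit of 0.10.
- **Still:** the caddy moved less than 0.05 px between pictures 1.2 s apart.
- **Contents and desk:** all three containers stand in their wells. The bystanders visible in the scene view overlay where they started.
- **Robot:** the wrist force is near zero and the fingers are well above the caddy.

**Checks that disagreed:**
- **Arm height:** contact came about 1 mm lower than the images suggested (axis about 0.200 m). A test measurement of the foot read 4 mm low, so I relied on feel for the final lowering.
- **Stillness reference:** a patch around the phone gave an odd 0.5 px sideways reading. I took it for a false match and did not follow it up.

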